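Load a new roll on the sprung bench tape unwinder

ROBOT

A 6-joint arm with a two-finger parallel gripper is mounted at the origin on a cart in front of the work surface, level with it; the furniture and walls round the work are solid. World frame = base frame: x ahead of the robot, y to its left, z up, the work surface at z = 0. Lengths are in m, angles in rad, forces in N, time in s.
With the tool pointing down it reaches from about 0.35 to 0.8 m from the base axis. Payload 7.3 kg.
Tool frame: the origin (TCP) lies at the very end of the fingers, on their centre line; the grasp point (between the pads) lies 19 mm behind it; z points along the fingers, y is the direction in which the jaws open and shut (so a half turn about z gives the same grasp; the last joint's range is limited). The gripper opens to 85 mm and grips with 20 to 120 N. Pads are 22 mm wide; open, the fingers measure 114 mm over their backs; the gripper's body (76 mm by 85 mm) begins 54 mm behind the grasp point. The pads swing forward as they close: fully open they stand 13 mm farther back than shut.
Start: joints at [0.991, 0.342, 1.524, -0, 1.275, -0.146], TCP at [0.221, 0.476, 0.231] pointing down, gripper open.
Joint ranges: [-2.53, 2.53], [-0.77, 2.02], [0.04, 2.7], [-1, 4.14], [0.28, 2.66], [-3.11, 3.11]. Speed limits (rad/s): [2.57, 2.57, 3.14, 3.14, 3.14, 3.14].

INTERFACE

Orientations are given as [roll, pitch, yaw] about the fixed x, y, z axes, in that order (R = Rz(yaw) Ry(pitch) Rx(roll)).
In Python, from plant import get_obs, capture, get_calibration, close_job, boxes_of, cut_out, tip_of gives the robot as it stands.
- The arm moves only by the shell command python3 -m handwheel 'ROWS' [FORCE]. ROWS is JSON, a list of rows, each a list of 7 numbers: the turn, a rotation vector about the tool's x, y, z in degrees, then the shift along the tool's x, y, z in m, then the opening in per cent of the stroke, from 0 (shut) to 100 (fully open). In form: [[wx, wy, wz, tx, ty, tz, jaw], ...]. A call has 1 to 20 rows; each row is the pose to reach, as a shift and turn from the pose commanded when the call began, along the tool's axes at that moment; what a row does not reach only later rows make up. A row lasts 1/12 s, in which the tool goes at most 41.7 mm and 7.16 degrees, less where a joint would pass 70% of its speed; a pose out of reach is approached as far as the arm can. A call with a gripper value outside its range is refused whole. The fingers move at their own pace and stop on an object; FORCE is the grip in N (left out, the last holds). Time passes only in rows, so rows that repeat a pose let the fingers close. It gives the time, the measured TCP pose, the force and the opening at its end, in the units of the state.
- get_obs(): the state, without advancing time (a new reading comes with each control period).
- capture(name): name is "scene" or "top" or "wrist"; returns (picture, depth): 480x640x3 uint8, red, green, blue; 480x640 float32, m along the optical axis (not along the pixel's ray), 0 where there is no reading.
- get_calibration(name): a dict with "vertical_fov" (degrees; the focal length in pixels is half the picture's height over the tangent of half this angle, whatever the lens; pixels are square), "cx", "cy" (the principal point, pixels), "R" (3x3) and "t" (3): a world point X has camera coordinates R X + t; the wrist camera has in their place "tool_from_camera" (4x4, takes a point from camera to tool coordinates, whose origin is the TCP and whose axes are the flange's). Camera axes: x right, y down, z forward; pixel columns grow to the right and rows downward; lengths in m; the calibration is good to about 2 mm. The wrist camera is an equidistant fisheye: a pixel r from the principal point sees the ray r / f radians off the axis. A picture is of the moment at which its call begins: read the wrist's pose just before it. get_calibration takes no time and is no camera call.
- close_job(): hands the job in, once; it reports no verdict.
Trained networks look in the newest picture that a camera, given by its name, has taken for a name from the list of things; names that differ only in an ending like _2 or _b are one class to them, and where a whole thing is asked for, a point or a joint stands for the part that bears it (a point fixed in the world has none). Each returns a list of dicts, best first, with "p" (0 to 1); they miss things now and then, are a little off and sometimes report something else, mostly with a low value. They report only what shows in the picture. A call takes as long as a camera call. They do not tell look-alikes from the thing itself.
- boxes_of(name, camera): "pixel" ([column, row] in pixels, amid what is visible of it).
- cut_out(name, camera): "region" (480x640 bool, what is visible of it) and "pixel" ([column, row] in pixels, amid what is visible of it).
- tip_of(name, camera): "pixel" ([column, row] in pixels: a listed point, or the origin of a listed thing).
The state is a dict: "time_s": time; "q": joint angles; "joint_vel": joint speeds; "joint_efforts": joint torques, N m; "tool_pos": TCP position; "eef_rot": TCP orientation; "ft_force": force on the tool from outside, world axes, zero at the start; "wrist_torque": the same for the moment, N m; "grip_width": opening from 0.0 (shut) to 1.0 (fully open).
Only numpy, scipy, OpenCV 4.12 (cv2) and the standard library are available. Lean on these libraries where they do the work, as an engineer would, in place of code of your own. Each camera call takes 0.05 s, during which the arm holds its last target.

TASK

Load the tape unwinder: put the blue core adapter on its leaning spindle, then the brown tape roll from the rack over the adapter, and last the black clamp cap. Lock the cap by passing its slot over the spindle's T-head, pressing it down against the spring and giving it a quarter turn, so that the whole stack stays clamped when you let go; do not disturb the other things on the bench.

Things in the scene. Friction and masses are not known exactly. Their poses are not given: they have to be found in the camera images.
- unwinder: Grey bench tape unwinder, fixed to the bench: base plate 180 (x) x 150 (y) mm, leaning round housing, low guide roller (top 52 mm) along its front (-x) edge. Origin at the centre of the base's underside, z up, y along the roller. Its steel spindle leans 25 degrees from vertical towards -x. Place and yaw vary.
- platen_top (a point): Centre of the upper face of the sprung steel platen (110 mm across), on the spindle's axis, 105 mm straight above the unwinder's origin at rest. z: the spindle's axis, outward (up, leaning 25 degrees to the unwinder's -x); y: the unwinder's y; x: away from the operator and upward. It moves with the platen.
- spindle_tip (a point): Centre of the T-head's top, on the spindle's axis 66 mm from the unpressed platen (axes as the unwinder's). Shaft 26 mm across up to 43 mm from the platen, neck 11 mm to 58 mm, then the head: a flat bar 26 x 9 x 8 mm, its length across the spindle within 0.35 rad of the unwinder's y axis. That angle is not measured: look, or feel for it. The head does not turn.
- cap_slot (a point): Centre of the cap's slot at the disc's underside. With adapter and roll loaded, the cap set on the spindle rests on the T-head until slot and head line up; then it drops 12 mm on to the roll. Pressed down 4 to 8 mm more, the disc is below the head and the cap can be turned.
- platen (a joint): How far the sprung platen is pressed down along the spindle, m: 0 at rest, 0.009 at its stop. The spring pushes back with 6 N at 0 and 12 N at 4 mm; the weight of the loaded parts does not move it. With the cap locked and let go it stands at about 0.004.
- adapter: Blue plastic core adapter, 0.12 kg, lying flat, right way up. Flange 100 mm across, 6 mm thick, at the bottom; centring boss 69 mm across, tapering to 57 mm at 16 mm; sleeve 38 mm across up to 30 mm (grip it here); through bore 30 mm. Origin at the centre of its underside, z up along the bore.
- tape_roll: Roll of brown tape, 104 mm across, 49 mm wide, core hole 76 mm (wall 13 mm), 0.15 kg, on its edge in the rack. Origin at the centre of one flat face, z along its axis; either face may go down. Held across its width a finger would be under it: lay it flat, take it by the wall. On the spindle, a finger in the core has 25 mm to the shaft, and the adapter's sleeve ends 25 mm below the roll's top.
- roll_center (a point): Middle of the tape roll, on its axis, 24.3 mm from either face.
- clamp_cap: Black clamp cap, 0.10 kg, lying flat, right way up: disc 96 mm across, 8 mm thick, with a straight slot 31 x 13.5 mm through its centre; a round grip collar 54 mm across outside, 41 mm inside, stands on it up to 32 mm. Origin at the centre of the underside, z up, slot along y (orange marks at its ends).
- roll_rack: Fixed rack, 248 (x) x 110 (y) mm: two steel rods along x between wooden end plates 60 mm high. Origin at the centre of its underside. The tape roll stands in it on edge towards its -x end, axis along the rack's x, top about 134 mm above the bench, with at least 40 mm free beside either face. The bench near (0.42, 0.12) m, before the unwinder and right of the rack, is free to lay it on.
- white_roll: White label roll, 88 mm across, 50 mm wide, standing on edge in the rack behind the tape roll; stays there. Origin at the centre of one face.
- counter: Small hand tally counter, 50 x 65 x 25 mm, on the bench beyond the rack; stays there. Origin under its centre.
- bottle_a: Dark bottle with black cap, 50 mm across, 177 mm high, behind the unwinder; stays there. Origin under its centre.
- bottle_b: Dark pump bottle, 50 mm across, 160 mm high, behind the unwinder; stays there. Origin under its centre.
- glue: Blue glue stick standing upright, 28 mm across, 98 mm high, behind the unwinder on the right; stays there. Origin under its centre.
Mind the look-alikes: they are no part of the job. There is more than one size of the clamp_cap; the one meant has the size given above.

How it is judged:
On the way, in this order (a step that is already met when the one before it is completed fails the run):
1. the adapter sits flat on the platen, let go (x of adapter in the frame of platen_top between -0.004 and 0.004 m and y of adapter in the frame of platen_top between -0.004 and 0.004 m and z of adapter in the frame of platen_top between -0.0025 and 0.0025 m and angle between the z axis of adapter and the z axis of platen_top, either way round below 0.08 rad and contact force between the fingers and adapter below 0.05 N), for 0.2 s.
2. the tape roll sits flat on the adapter's flange, let go (all of step 1 and x of roll_center in the frame of platen_top between -0.007 and 0.007 m and y of roll_center in the frame of platen_top between -0.007 and 0.007 m and z of roll_center in the frame of platen_top between 0.0273 and 0.0333 m and angle between the z axis of tape_roll and the z axis of platen_top, either way round below 0.08 rad and contact force between the fingers and tape_roll below 0.05 N), for 0.2 s.
3. the cap is locked under the T-head with the spring pressed (x of clamp_cap in the frame of platen_top between -0.007 and 0.007 m and y of clamp_cap in the frame of platen_top between -0.007 and 0.007 m and z of clamp_cap in the frame of platen_top between 0.0515 and 0.0575 m and angle between the z axis of clamp_cap and the z axis of platen_top, either way round below 0.08 rad and value of joint platen between 0.0022 and 0.0068 m and angle between the y axis of clamp_cap and the y axis of unwinder, either way round above 0.7 rad), for 0.2 s.
At the end, for the whole second after the job is handed in: All let go and at rest: adapter flat on the platen (4 mm off axis, 2.5 mm in height), roll flat on its flange (7 mm, 3 mm), cap flat on the roll (7 mm, 3 mm), locked under the T-head: slot at least 0.7 rad off the unwinder's y axis, platen held down 2.2 to 6.8 mm (all of step 2 and all of step 3 and contact force between the fingers and clamp_cap below 0.05 N and linear speed of each of adapter, tape_roll, clamp_cap below 0.02 m/s); the robot touches nothing.
It fails at once if a bystander is moved by more than 30 mm: white roll (distance of white_roll from where it was at the start of the episode above 0.03 m).
It fails at once if a bystander is moved by more than 30 mm: counter (distance of counter from where it was at the start of the episode above 0.03 m).
It fails at once if a bystander is moved by more than 30 mm: bottle a (distance of bottle_a from where it was at the start of the episode above 0.03 m).
It fails at once if a bystander is moved by more than 30 mm: bottle b (distance of bottle_b from where it was at the start of the episode above 0.03 m).
It fails at once if a bystander is moved by more than 30 mm: glue (distance of glue from where it was at the start of the episode above 0.03 m).
It also fails if it takes over 72 s, if anything falls off the work surface, if the arm or the gripper's body presses on something with over 40 N, if the wrist force passes 120 N, or if a joint passes its speed limit or range.

## Working session

There is one attempt and no reset: what is moved stays moved. The work goes in short steps, Python scripts to look and compute and a shell command to move; the robot and the scene stay as the last step left them, time stands still between calls to the robot, and variables do not carry over. Pictures are saved under pics/ and viewed, and the job is handed in when it is done.

```bash
ls; mkdir -p pics; cat > h.py <<'E'
import numpy as np, cv2
from plant import *
from scipy.spatial.transform import Rotation as Ro
E
python3 - <<'E'
from h import *
o=get_obs(); print({k:np.round(v,3) for k,v in o.items()})
for n in ("scene","top","wrist"):
    p,d=capture(n); cv2.imwrite(f"pics/{n}0.png",p[:,:,::-1]); np.savez(f"{n}0.npz",p=p,d=d)
    c=get_calibration(n); print(n,{k:np.round(v,3).tolist() for k,v in c.items()})
E
```

```text
pics
{'time_s': np.float64(0.0), 'q': array([ 0.991,  0.343,  1.525, -0.   ,  1.275, -0.146]), 'joint_vel': array([-0.001, -0.   ,  0.001,  0.001, -0.002, -0.   ]), 'joint_efforts': array([ 0.0000e+00, -4.3368e+01, -2.4601e+01, -0.0000e+00,  8.0000e-03,
       -0.0000e+00]), 'tool_pos': array([0.22 , 0.476, 0.231]), 'eef_rot': array([-3.14 , -0.   ,  2.708]), 'ft_force': array([-0.097,  0.615,  0.857]), 'wrist_torque': array([ 0.013, -0.034,  0.02 ]), 'grip_width': np.float64(0.999)}
scene {'vertical_fov': 46.46, 'cx': 313.939, 'cy': 237.875, 'R': [[0.711, -0.703, -0.001], [-0.313, -0.317, -0.895], [0.629, 0.637, -0.445]], 't': [-0.486, 0.272, 1.447]}
top {'vertical_fov': 45.438, 'cx': 321.449, 'cy': 235.48, 'R': [[-0.178, -0.984, -0.011], [-0.778, 0.147, -0.61], [0.602, -0.1, -0.792]], 't': [0.04, 0.56, 1.982]}
wrist {'vertical_fov': 65.706, 'cx': 323.063, 'cy': 241.851, 'tool_from_camera': [[0.001, -0.948, -0.318, 0.081], [1.0, 0.001, -0.001, -0.001], [0.001, -0.318, 0.948, -0.142], [0.0, 0.0, 0.0, 1.0]]}
```

View pics/scene0.png

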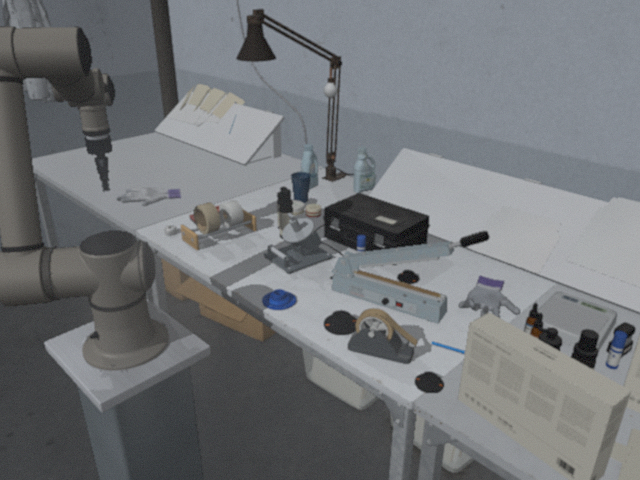

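View pics/top0.png

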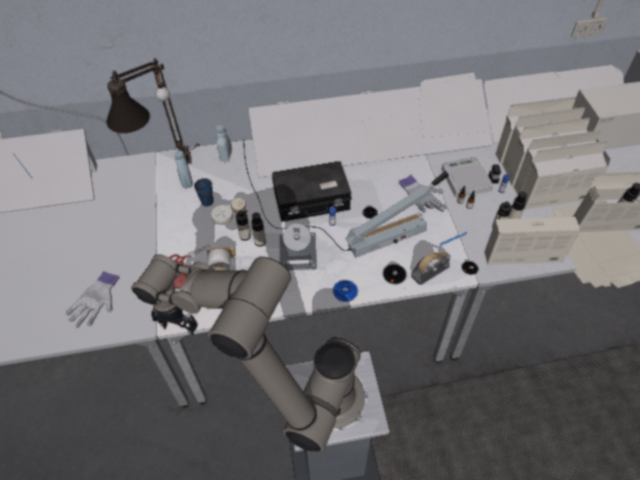

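View pics/wrist0.png

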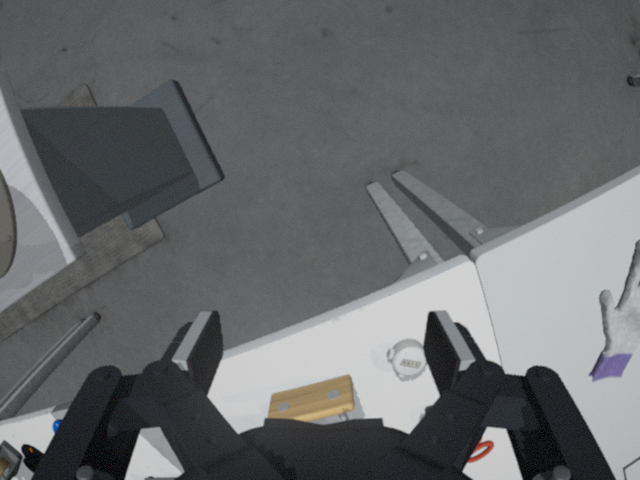

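The scene picture shows the rack with the brown roll at (207,217), the unwinder at (297,245), and the adapter at (280,299). There are three cap candidates, at (340,322), (408,276) and (430,382). Next I'll measure these from depth.

```bash
cat >> h.py <<'E'
def cam(n):
    c=get_calibration(n); f=240/np.tan(np.radians(c["vertical_fov"])/2); return c,f
def cloud(n,d):  # fixed cameras: HxWx3 world
    c,f=cam(n); v,u=np.mgrid[0:480,0:640]
    P=np.stack([(u-c["cx"])/f*d,(v-c["cy"])/f*d,d],-1)
    R=np.array(c["R"]);t=np.array(c["t"])
    W=(P-t)@R; W[d<=0]=np.nan; return W
def proj(n,X):
    c,f=cam(n); p=np.array(X)@np.array(c["R"]).T+np.array(c["t"]); return np.stack([c["cx"]+f*p[...,0]/p[...,2],c["cy"]+f*p[...,1]/p[...,2]],-1)
def wrist_rays(u,v):  # camera unit rays
    c,f=cam("wrist"); dx,dy=np.asarray(u)-c["cx"],np.asarray(v)-c["cy"]; r=np.hypot(dx,dy)+1e-9; th=r/f
    return np.stack([np.sin(th)*dx/r,np.sin(th)*dy/r,np.cos(th)],-1)
def Twt(o):
    T=np.eye(4);T[:3,:3]=Ro.from_euler("xyz",o["eef_rot"]).as_matrix();T[:3,3]=o["tool_pos"];return T
def wcloud(d,o):
    v,u=np.mgrid[0:480,0:640]; r=wrist_rays(u,v); P=r/r[...,2:]*d[...,None]
    T=Twt(o)@np.array(get_calibration("wrist")["tool_from_camera"]); W=P@T[:3,:3].T+T[:3,3]; W[d<=0]=np.nan; return W
def wproj(X,o):
    T=np.linalg.inv(Twt(o)@np.array(get_calibration("wrist")["tool_from_camera"])); p=np.asarray(X)@T[:3,:3].T+T[:3,3]
    c,f=cam("wrist"); rr=np.hypot(p[...,0],p[...,1]); th=np.arctan2(rr,p[...,2]); return np.stack([c["cx"]+f*th*p[...,0]/rr,c["cy"]+f*th*p[...,1]/rr],-1)
def toT(o,X,R=None): # world->tool
    return (np.asarray(X)-np.asarray(o["tool_pos"]))@Ro.from_euler("xyz",o["eef_rot"]).as_matrix()
E
python3 - <<'E'
from h import *
for n in("scene","top"):
    z=np.load(n+"0.npz");W=cloud(n,z["d"]);np.save(n+"W.npy",W)
    S=[("cap?",340,322),("cap?",408,276),("cap?",430,382),("adp",280,299),("roll",207,217),("white",231,213),("spin",297,222)] if n=="scene" else [("cap",395,273),("cap",370,212),("cap",470,268),("adp",345,290),("spin",296,232)]
    for s,u,v in S: print(n,s,np.round(W[v,u],3))
    hsv=cv2.cvtColor(z["p"],cv2.COLOR_RGB2HSV)
    m=(hsv[...,0]>105)&(hsv[...,0]<125)&(hsv[...,1]>150)&(abs(W[...,0]-.45)<.2)&(abs(W[...,1])<.2)
    m&=W[...,2]<.06
    print("blue",m.sum(),np.nanmin(W[m],0).round(3),np.nanmax(W[m],0).round(3))
    dk=(hsv[...,2]<70)&(W[...,2]<.05)&(W[...,2]>-.02)
    nl,lab,st,ce=cv2.connectedComponentsWithStats(dk.astype(np.uint8))
    for i in range(1,nl):
        if st[i,4]>60: q=W[lab==i]; print("dark",st[i,4],ce[i].round(),np.nanpercentile(q,2,0).round(3),np.nanpercentile(q,98,0).round(3))
z=np.load("scene0.npz")["p"]
cv2.imwrite("pics/crop0.png",cv2.resize(z[170:410,150:470,::-1],(800,600),interpolation=cv2.INTER_CUBIC))
E
```

```text
scene cap? [ 0.43  -0.353  0.029]
scene cap? [ 0.77  -0.323  0.017]
scene cap? [ 0.41  -0.654  0.023]
scene adp [ 0.407 -0.14   0.014]
scene roll [0.476 0.306 0.107]
scene white [0.58  0.313 0.088]
scene spin [0.628 0.023 0.132]
blue 232 [ 0.363 -0.176  0.002] [ 0.452 -0.1    0.032]
dark 143 [334. 174.] [1.22  0.431 0.002] [1.339 0.482 0.048]
dark 376 [340. 237.] [ 0.78  -0.084  0.002] [0.812 0.066 0.049]
dark 105 [419. 241.] [ 0.898 -0.232  0.014] [ 1.005 -0.222  0.05 ]
dark 100 [371. 247.] [ 0.798 -0.178  0.019] [ 0.817 -0.115  0.05 ]
dark 188 [408. 277.] [ 0.752 -0.344  0.   ] [ 0.809 -0.29   0.023]
dark 540 [341. 323.] [ 0.408 -0.379  0.003] [ 0.49  -0.3    0.033]
dark 107 [152. 330.] [ 0.029 -0.066  0.01 ] [0.096 0.026 0.05 ]
dark 156 [395. 342.] [ 0.432 -0.529  0.013] [ 0.487 -0.487  0.044]
dark 403 [429. 382.] [ 0.394 -0.672  0.002] [ 0.451 -0.616  0.024]
top cap [ 0.46  -0.342  0.002]
top cap [ 0.775 -0.312  0.018]
top cap [ 0.419 -0.637  0.017]
top adp [ 0.416 -0.128  0.007]
top spin [0.609 0.028 0.169]
blue 330 [ 0.368 -0.173 -0.007] [ 0.459 -0.082  0.043]
dark 77 [342. 207.] [ 0.805 -0.228  0.005] [ 0.826 -0.169  0.049]
dark 110 [370. 212.] [ 0.757 -0.339 -0.002] [ 0.803 -0.29   0.031]
dark 271 [302. 214.] [ 0.787 -0.125  0.004] [0.818 0.069 0.049]
dark 139 [469. 267.] [ 0.402 -0.668 -0.005] [ 0.455 -0.614  0.029]
dark 117 [432. 273.] [ 0.39  -0.537  0.012] [ 0.462 -0.428  0.049]
dark 301 [394. 273.] [ 0.415 -0.375 -0.   ] [ 0.495 -0.298  0.039]
```

View pics/crop0.png

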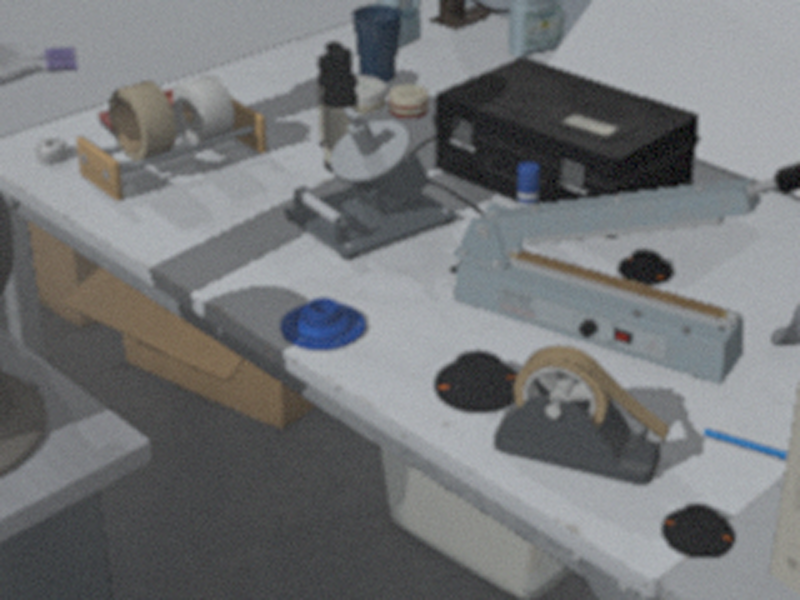

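The cap meant is the one at scene (340,322): about 90 mm across and 33 mm high, with orange marks. The ones at (408,276) and (430,382) are only about 60 mm across and 23 mm high. Next I'll estimate the unwinder and roll from the first depth pictures.

```bash
python3 - <<'E'
from h import *
def fitplane(P):
    c=P.mean(0);U,S,V=np.linalg.svd(P-c); n=V[2]*np.sign(V[2][2]); return c,n,S[2]/np.sqrt(len(P))
for n in("scene","top"):
    W=np.load(n+"W.npy"); z=np.load(n+"0.npz"); hsv=cv2.cvtColor(z["p"],cv2.COLOR_RGB2HSV)
    for nm in("platen_top","spindle_tip","unwinder","adapter","tape_roll","roll_rack","clamp_cap","roll_center"):
        r=tip_of(nm,n) ; print(n,nm,[(np.round(a["p"],2),np.round(a["pixel"],1).tolist()) for a in r[:3]])
    m=(hsv[...,2]>0)&(abs(W[...,0]-.6)<.1)&(abs(W[...,1]-.03)<.09)&(W[...,2]>.07)&(W[...,2]<.2)
    P=W[m]; best=None
    rng=np.random.default_rng(0)
    for _ in range(300):
        a=P[rng.choice(len(P),3,False)]; nn=np.cross(a[1]-a[0],a[2]-a[0]); nn/=np.linalg.norm(nn)+1e-9
        if abs(nn[2])<.8: continue
        inl=abs((P-a[0])@nn)<.004
        if best is None or inl.sum()>best.sum(): best=inl
    c,nn,s=fitplane(P[best]); print(n,"plate",len(P),best.sum(),c.round(3),nn.round(3),np.degrees(np.arccos(nn[2])).round(1),"lean yaw",np.degrees(np.arctan2(-nn[1],-nn[0])).round(1), P[best].min(0).round(3),P[best].max(0).round(3))
    rr=(hsv[...,0]>8)&(hsv[...,0]<28)&(hsv[...,1]>50)&(abs(W[...,0]-.5)<.25)&(abs(W[...,1]-.3)<.15)&(W[...,2]>.02)
    q=W[rr]; print("brown",rr.sum(),np.percentile(q,[2,50,98],0).round(3).tolist())
E
```

```text
scene platen_top [(np.float64(0.61), [295.5, 227.0])]
scene spindle_tip [(np.float64(0.88), [291.9, 214.0])]
scene unwinder [(np.float64(0.62), [294.8, 259.4])]
scene adapter [(np.float64(0.82), [276.2, 302.7])]
scene tape_roll [(np.float64(0.98), [197.4, 222.5]), (np.float64(0.74), [339.1, 325.5]), (np.float64(0.31), [297.8, 257.0])]
scene roll_rack []
scene clamp_cap [(np.float64(0.78), [412.4, 278.6]), (np.float64(0.75), [339.4, 326.8]), (np.float64(0.65), [428.8, 384.1])]
scene roll_center [(np.float64(0.95), [204.0, 218.8]), (np.float64(0.48), [224.8, 215.3])]
scene plate 689 403 [0.63  0.021 0.103] [-0.421  0.052  0.906] 25.1 lean yaw -7.0 [ 0.583 -0.03   0.078] [0.683 0.084 0.127]
brown 378 [[0.418, 0.282, 0.022], [0.483, 0.346, 0.049], [0.664, 0.4, 0.086]]
top platen_top [(np.float64(0.63), [294.5, 237.9])]
top spindle_tip [(np.float64(0.85), [296.2, 234.4])]
top unwinder [(np.float64(0.91), [299.7, 251.6])]
top adapter [(np.float64(0.83), [342.5, 289.3]), (np.float64(0.26), [215.2, 261.1])]
top tape_roll [(np.float64(0.42), [328.0, 224.0])]
top roll_rack [(np.float64(0.48), [327.4, 223.5])]
top clamp_cap [(np.float64(0.59), [395.9, 277.8]), (np.float64(0.59), [471.6, 270.8]), (np.float64(0.54), [372.9, 214.1])]
top roll_center [(np.float64(0.61), [216.3, 263.7]), (np.float64(0.51), [218.9, 280.1])]
top plate 585 224 [0.634 0.025 0.102] [-0.361  0.078  0.929] 21.7 lean yaw -12.2 [ 0.586 -0.029  0.079] [0.69  0.08  0.125]
brown 99 [[0.518, 0.229, 0.022], [0.659, 0.307, 0.059], [0.703, 0.383, 0.138]]
```

```bash
python3 -m handwheel '[[0,0,65,-0.497,-0.361,-0.099,100],[0,0,65,-0.497,-0.361,-0.099,100],[0,0,65,-0.497,-0.361,-0.099,100],[0,0,65,-0.497,-0.361,-0.099,100],[0,0,65,-0.497,-0.361,-0.099,100],[0,0,65,-0.497,-0.361,-0.099,100],[0,0,65,-0.497,-0.361,-0.099,100],[0,0,65,-0.497,-0.361,-0.099,100],[0,0,65,-0.497,-0.361,-0.099,100],[0,0,65,-0.497,-0.361,-0.099,100],[0,0,65,-0.497,-0.361,-0.099,100],[0,0,65,-0.497,-0.361,-0.099,100],[0,0,65,-0.497,-0.361,-0.099,100],[0,0,65,-0.497,-0.361,-0.099,100],[0,0,65,-0.497,-0.361,-0.099,100],[0,0,65,-0.497,-0.361,-0.099,100],[0,0,65,-0.497,-0.361,-0.099,100],[0,0,65,-0.497,-0.361,-0.099,100],[0,0,65,-0.497,-0.361,-0.099,100],[0,0,65,-0.497,-0.361,-0.099,100]]'
cat >> h.py <<'E'
def wshot(tag):
    o=get_obs(); p,d=capture("wrist"); cv2.imwrite(f"pics/{tag}.png",p[:,:,::-1]); W=wcloud(d,o); np.savez(tag+".npz",p=p,d=d,W=W,pos=o["tool_pos"],rot=o["eef_rot"]); 
    print("t",round(float(o["time_s"]),2),"pos",np.round(o["tool_pos"],4),"rot",np.round(o["eef_rot"],4),"q",np.round(o["q"],2),"F",np.round(o["ft_force"],1),"g",round(float(o["grip_width"]),3)); return o,p,d,W
E
python3 -c "
from h import *
wshot('w1')"
```

```text
time_s: 2.62
tool_pos: [0.5194, -0.0588, 0.3305]
eef_rot: [3.141, -0.0, 1.575]
ft_force: [0.0, 0.3, -0.0]
grip_width: 1.002
t 2.62 pos [ 0.5194 -0.0588  0.3305] rot [ 3.1415e+00 -2.0000e-04  1.5751e+00] q [-0.26  0.28  1.34  0.    1.52 -0.26] F [ 0.   0.3 -0. ] g 1.002
```

View pics/w1.png

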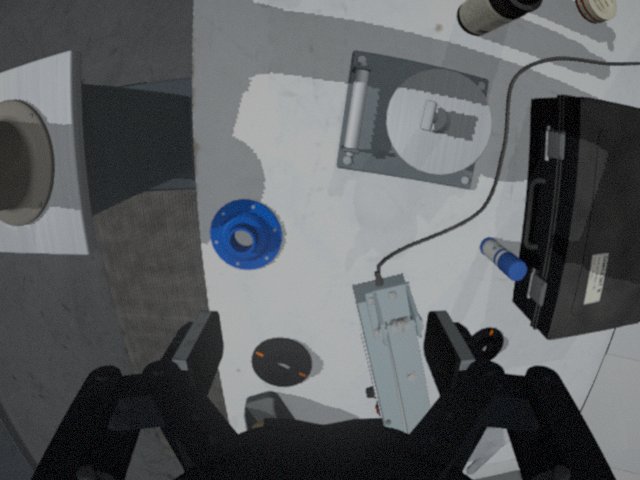

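The wrist picture shows the adapter at (245,235), the platen at (438,120) with the T-head near (430,115), and the large cap at (281,361) with orange marks.

```bash
python3 - <<'E'
from h import *
z=np.load("w1.npz"); p,W=z["p"],z["W"]
o=dict(tool_pos=z["pos"],eef_rot=z["rot"])
hsv=cv2.cvtColor(p,cv2.COLOR_RGB2HSV)
print("bench z",np.nanmedian(W[180:200,300:330],(0,1)).round(4))
m=(hsv[...,0]>100)&(hsv[...,0]<125)&(hsv[...,1]>140)&(np.hypot(W[...,0]-.41,W[...,1]+.135)<.08)&(W[...,2]<.05)
cn,_=cv2.findContours(cv2.morphologyEx(m.astype(np.uint8),cv2.MORPH_CLOSE,np.ones((5,5))),cv2.RETR_EXTERNAL,cv2.CHAIN_APPROX_NONE); cn=max(cn,key=cv2.contourArea)[:,0]
T=Twt(o)@np.array(get_calibration("wrist")["tool_from_camera"])
def hit(uv,zp):
    r=wrist_rays(uv[:,0],uv[:,1])@T[:3,:3].T; s=(zp-T[2,3])/r[:,2]; return T[:3,3]+r*s[:,None]
def circ(X):
    A=np.c_[2*X[:,:2],np.ones(len(X))]; s=np.linalg.lstsq(A,(X[:,:2]**2).sum(1),rcond=None)[0]; return s[:2],np.sqrt(s[2]+s[0]**2+s[1]**2)
c,r=circ(hit(cn.astype(float),.005)); print("adapter",c.round(4),r.round(4))
top=W[m&(W[...,2]>.022)]; print("sleeve pts",len(top),top.mean(0).round(4),np.percentile(top,[3,97],0).round(3).tolist())
# platen
Q=(np.hypot(W[...,0]-.634,W[...,1]-.024)<.075)&(W[...,2]>.07)&(W[...,2]<.14)
P=W[Q]; rng=np.random.default_rng(0);best=None
for _ in range(500):
    a=P[rng.choice(len(P),3,False)]; n=np.cross(a[1]-a[0],a[2]-a[0]); n/=np.linalg.norm(n)+1e-9
    i=abs((P-a[0])@n)<.002
    if best is None or i.sum()>best.sum(): best=i
P=P[best]; c=P.mean(0);V=np.linalg.svd(P-c)[2]; n=V[2]*np.sign(V[2,2])
print("plane",len(P),c.round(4),n.round(3),"tilt",np.degrees(np.arccos(n[2])).round(2),"yaw",np.degrees(np.arctan2(-n[1],-n[0])).round(2))
# outline on plane
M=np.zeros((480,640),np.uint8); idx=np.argwhere(Q)[best]; M[idx[:,0],idx[:,1]]=1
M=cv2.morphologyEx(M,cv2.MORPH_CLOSE,np.ones((9,9)));
cn=max(cv2.findContours(M,cv2.RETR_EXTERNAL,cv2.CHAIN_APPROX_NONE)[0],key=cv2.contourArea)[:,0].astype(float)
rr=wrist_rays(cn[:,0],cn[:,1])@T[:3,:3].T; s=((c-T[:3,3])@n)/(rr@n); H=T[:3,3]+rr*s[:,None]
ex=np.cross([0,1,0],n);ex/=np.linalg.norm(ex);ey=np.cross(n,ex)
uv=np.c_[(H-c)@ex,(H-c)@ey]
for _ in range(5):
    cc,r=circ(uv); e=abs(np.hypot(*(uv-cc).T)-r); uv=uv[e<max(2.5*np.median(e),.0008)]
C=c+ex*cc[0]+ey*cc[1]; print("platen centre",C.round(4),"r",r.round(4))
# T head: pts 58..68mm above plane
h=(W-C)@n; D=W-C-h[...,None]*n; rad=np.linalg.norm(D,axis=-1)
mh=(h>.052)&(h<.075)&(rad<.03); X=W[mh]; print("head",mh.sum(),X.mean(0).round(4),"h",np.median((X-C)@n).round(4),"pred tip",(C+.066*n).round(4))
cv2.imwrite("pics/c1.png",cv2.resize(p[60:190,370:510,::-1],(800,743)[:2],interpolation=cv2.INTER_CUBIC)[:600])
for nm in("platen_top","spindle_tip","adapter","clamp_cap"): print(nm,[(np.round(a["p"],2),np.round(a["pixel"],1).tolist()) for a in tip_of(nm,"wrist")[:3]])
print("proj platen",wproj(C,o).round(1),"tip",wproj(C+.066*n,o).round(1))
E
```

```text
bench z [ 0.5074 -0.0662  0.0008]
adapter [ 0.4147 -0.1269] 0.048
sleeve pts 305 [ 0.4143 -0.1264  0.0282] [[0.398, -0.144, 0.023], [0.432, -0.109, 0.031]]
plane 7817 [0.635  0.0258 0.1049] [-0.417  0.057  0.907] tilt 24.89 yaw -7.78
platen centre [0.6338 0.0263 0.1043] r 0.054
head 357 [0.6071 0.0297 0.1636] h 0.0657 pred tip [0.6063 0.03   0.1642]
platen_top [(np.float64(0.92), [438.2, 120.5])]
spindle_tip [(np.float64(0.71), [429.7, 117.4]), (np.float64(0.22), [412.0, 118.7])]
adapter [(np.float64(0.72), [280.0, 362.2]), (np.float64(0.7), [246.9, 234.2])]
clamp_cap [(np.float64(0.94), [280.4, 364.9]), (np.float64(0.67), [482.0, 343.1])]
proj platen [437.8 120.8] tip [427.9 114.8]
```

View pics/c1.png

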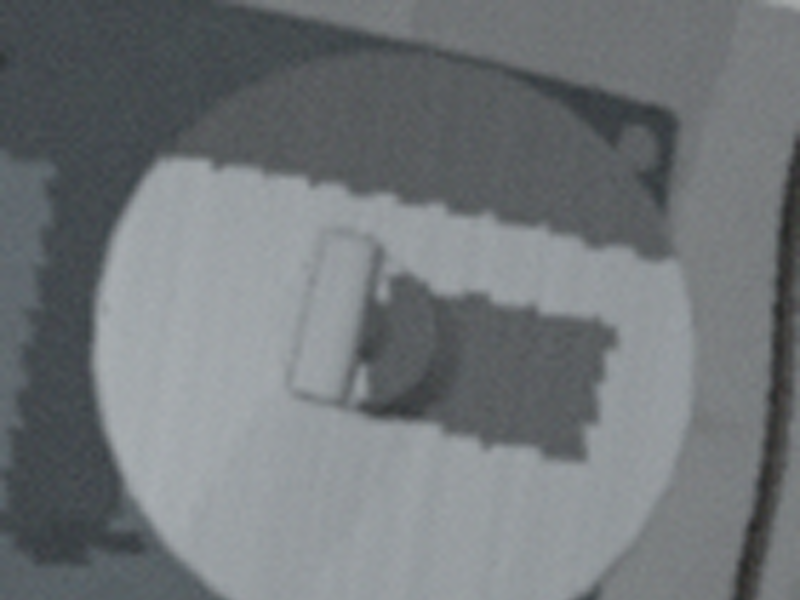

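```bash
python3 -m handwheel '[[0,0,0,-0.067,-0.105,0.25,100],[0,0,0,-0.067,-0.105,0.25,100],[0,0,0,-0.067,-0.105,0.25,100],[0,0,0,-0.067,-0.105,0.25,100],[0,0,0,-0.067,-0.105,0.25,100],[0,0,0,-0.067,-0.105,0.25,80],[0,0,0,-0.067,-0.105,0.25,80],[0,0,0,-0.067,-0.105,0.25,80]]' 40
python3 - <<'E'
from h import *
o,p,d,W=wshot("w2")
z=np.load("w1.npz"); W1=z["W"]; C=np.array([.6338,.0263,.1043]); n=np.array([-.417,.057,.907]);n/=np.linalg.norm(n)
h=(W1-C)@n; D=W1-C-h[...,None]*n
m=(h>.062)&(h<.070)&(np.linalg.norm(D,axis=-1)<.03); X=D[m]
yu=np.array([.136,.991,0]); xu=np.cross(yu,n)
q=np.c_[X@xu,X@yu].astype(np.float32); print(len(q),q.mean(0).round(4)); print("minrect",cv2.minAreaRect(q)); V=np.linalg.svd(q-q.mean(0))[2][0]; print("dir angle from yu toward xu deg",np.degrees(np.arctan2(V[0],V[1])))
E
```

```text
time_s: 3.53
tool_pos: [0.4103, -0.1263, 0.0763]
eef_rot: [-3.132, -0.005, 1.572]
ft_force: [-0.7, 1.0, -0.4]
grip_width: 0.8
t 3.53 pos [ 0.4103 -0.1263  0.0763] rot [-3.1323 -0.0045  1.5719] q [-0.48  0.39  1.97 -0.    0.79 -0.48] F [-0.7  1.  -0.4] g 0.8
327 [ 0.0002 -0.0002]
minrect ((-0.0002877674996852875, -6.884336471557617e-05), (0.02587991952896118, 0.01008214708417654), 86.67700958251953)
dir angle from yu toward xu deg -175.8257
```

View pics/w2.png

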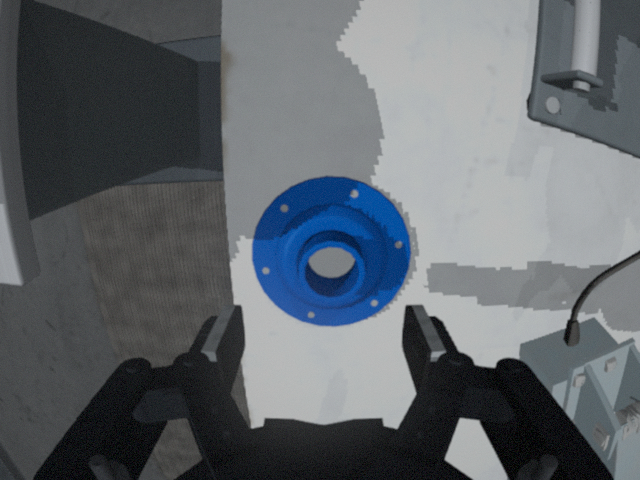

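```bash
cat >> h.py <<'E'
def circ(X):
    A=np.c_[2*X[:,:2],np.ones(len(X))]; s=np.linalg.lstsq(A,(X[:,:2]**2).sum(1),rcond=None)[0]; return s[:2],np.sqrt(s[2]+s[0]**2+s[1]**2)
def whit(uv,o,c,n): # wrist pixels to plane
    T=Twt(o)@np.array(get_calibration("wrist")["tool_from_camera"]); uv=np.asarray(uv,float).reshape(-1,2)
    r=wrist_rays(uv[:,0],uv[:,1])@T[:3,:3].T; s=((np.asarray(c)-T[:3,3])@n)/(r@n); return T[:3,3]+r*s[:,None]
def outline(m):
    m=cv2.morphologyEx(m.astype(np.uint8),cv2.MORPH_CLOSE,np.ones((5,5))); return max(cv2.findContours(m,cv2.RETR_EXTERNAL,cv2.CHAIN_APPROX_NONE)[0],key=cv2.contourArea)[:,0].astype(float)
E
python3 - <<'E'
from h import *
o=get_obs(); z=np.load("w2.npz");p,W=z["p"],z["W"]; oo=dict(tool_pos=z["pos"],eef_rot=z["rot"])
hsv=cv2.cvtColor(p,cv2.COLOR_RGB2HSV)
m=(hsv[...,0]>100)&(hsv[...,0]<125)&(hsv[...,1]>140)&(np.hypot(W[...,0]-.41,W[...,1]+.135)<.08)
print(circ(whit(outline(m),oo,[0,0,.004],np.array([0,0,1.]))))
# rim of sleeve: top points
s=m&(W[...,2]>.026); X=W[s]; print(len(X),X[:,2].max()); cc=outline(s); print("sleeve rim",circ(whit(cc,oo,[0,0,.03],np.array([0,0,1.]))))
print(o["tool_pos"],o["eef_rot"])
E
```

```text
(array([ 0.41464417, -0.12712759]), np.float64(0.04894092924434875))
2980 0.1840903571500392
sleeve rim (array([ 0.65648713, -0.2553013 ]), np.float64(0.1022651915451669))
[ 0.41312856 -0.12685955  0.07880016] [-3.13674823e+00 -2.61210008e-03  1.57176151e+00]
```

```bash
python3 -m handwheel '[[0,0,0,-0.001,0,0.03,80],[0,0,0,-0.001,0,0.05,80],[0,0,0,-0.001,0,0.064,80],[0,0,0,-0.001,0,0.064,80],[0,0,0,-0.001,0,0.064,40],[0,0,0,-0.001,0,0.064,20],[0,0,0,-0.001,0,0.064,20],[0,0,0,-0.001,0,0.064,20],[0,0,0,-0.001,0,0.064,20],[0,0,0,-0.001,0,0.064,20]]' 40
python3 -c "
from h import *
wshot('w3')"
```

```text
time_s: 4.42
tool_pos: [0.4165, -0.1287, 0.0182]
eef_rot: [3.138, 0.001, 1.573]
ft_force: [-0.8, 1.5, 7.3]
grip_width: 0.412
t 4.42 pos [ 0.4165 -0.1287  0.0182] rot [3.1380e+00 1.4000e-03 1.5729e+00] q [-0.48  0.5   2.01  0.    0.62 -0.48] F [-0.8  1.5  7.3] g 0.412
```

View pics/w3.png

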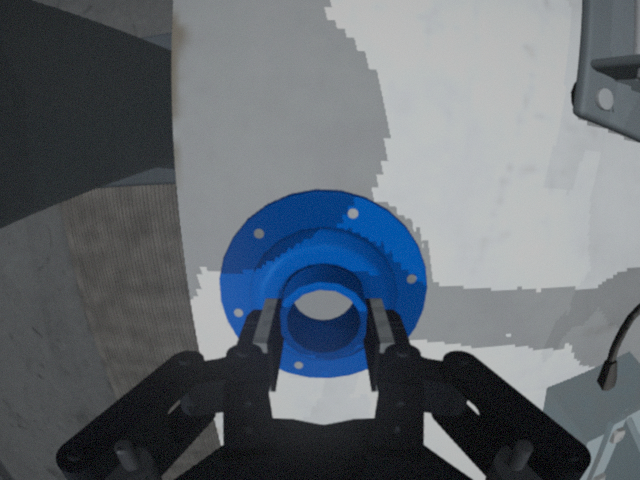

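```bash
cat >> h.py <<'E'
def rcirc(H,tol=.0007):
    rng=np.random.default_rng(1);best=None
    for _ in range(800):
        c,r=circ(H[rng.choice(len(H),3,False)]); i=abs(np.hypot(*(H[:,:2]-c).T)-r)<tol
        if best is None or i.sum()>best.sum(): best=i
    c,r=circ(H[best]); return c,r,best.sum(),len(H)
E
python3 - <<'E'
from h import *
z=np.load("w3.npz");p,W=z["p"],z["W"]; o=dict(tool_pos=z["pos"],eef_rot=z["rot"])
hsv=cv2.cvtColor(p,cv2.COLOR_RGB2HSV)
m=(hsv[...,0]>100)&(hsv[...,0]<125)&(hsv[...,1]>120)
m[:, :200]=0;m[:,450:]=0
c,r,k,N=rcirc(whit(outline(m),o,[0,0,.005],np.array([0,0,1.]))); print("flange",c,r,k,N)
t=toT(o,[c[0],c[1],0]); print("adapter in tool",t.round(4))
C=np.array([.6338,.0263,.1045]); ps=np.radians(-7.8); a=np.radians(25)
xu=np.array([np.cos(ps),np.sin(ps),0]);yu=np.array([-np.sin(ps),np.cos(ps),0]); n=-np.sin(a)*xu+np.cos(a)*np.array([0,0,1]); print("n",n)
Rt=np.c_[yu,np.cross(-n,yu),-n]
R0=Ro.from_euler("xyz",o["eef_rot"]).as_matrix()
rv=np.degrees(Ro.from_matrix(R0.T@Rt).as_rotvec()); print("rotvec",rv.round(2))
for h in(.12,.085,.05,0): 
    P=C+h*n-Rt@t; print(h,P.round(4),"shift",(R0.T@(P-o["tool_pos"])).round(4))
E
```

```text
flange [ 0.41655706 -0.12655123] 0.048947744443468916 477 798
adapter in tool [0.0022 0.     0.0182]
n [-0.41870813  0.05735588  0.90630779]
rotvec [-24.75  -1.66   7.81]
0.12 [0.5756 0.0321 0.2297] shift [ 0.1602  0.1602 -0.2112]
0.085 [0.5903 0.0301 0.198 ] shift [ 0.1582  0.1748 -0.1794]
0.05 [0.6049 0.0281 0.1663] shift [ 0.1562  0.1893 -0.1476]
0 [0.6259 0.0252 0.121 ] shift [ 0.1533  0.2101 -0.1022]
```

```bash
python3 -m handwheel '[[0,0,0,0,0,-0.04,20],[0,0,0,0,0,-0.08,20],[0,0,0,0.03,0.03,-0.12,20],[-8,-0.5,2.6,0.06,0.06,-0.16,20],[-16,-1,5.2,0.09,0.09,-0.20,20],[-24.7,-1.7,7.8,0.12,0.12,-0.211,20],[-24.7,-1.7,7.8,0.16,0.16,-0.211,20],[-24.7,-1.7,7.8,0.16,0.16,-0.211,20],[-24.7,-1.7,7.8,0.16,0.16,-0.211,20],[-24.7,-1.7,7.8,0.16,0.16,-0.211,20],[-24.7,-1.7,7.8,0.16,0.16,-0.211,20],[-24.7,-1.7,7.8,0.16,0.16,-0.211,20]]'
python3 -c "
from h import *
wshot('w4')"
```

```text
time_s: 5.47
tool_pos: [0.5738, 0.032, 0.2274]
eef_rot: [2.711, -0.0, 1.435]
ft_force: [-0.5, -1.2, -0.9]
grip_width: 0.414
t 5.47 pos [0.5738 0.032  0.2274] rot [ 2.7107e+00 -1.0000e-04  1.4353e+00] q [-0.06  0.23  1.78 -0.05  0.7   0.11] F [-0.5 -1.2 -0.9] g 0.414
```

View pics/w4.png

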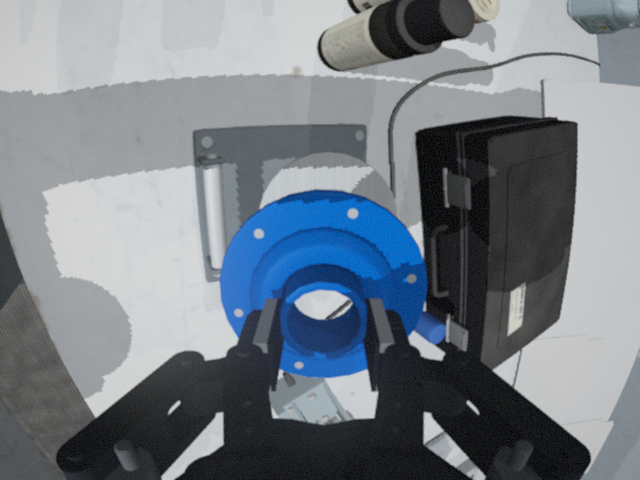

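```bash
python3 -m handwheel '[[0,0,0,0,0.001,0.015,20],[0,0,0,0,0.001,0.03,20],[0,0,0,0,0.001,0.042,20],[0,0,0,0,0.001,0.042,20],[0,0,0,0,0.001,0.042,20],[0,0,0,0,0.001,0.042,20]]'
cat > place.py <<'E'
from h import *
import sys
C=np.array([.6338,.0263,.1045]); ps=np.radians(-7.8); a=np.radians(25)
xu=np.array([np.cos(ps),np.sin(ps),0]);yu=np.array([-np.sin(ps),np.cos(ps),0]); n=-np.sin(a)*xu+np.cos(a)*np.array([0,0,1])
xs=np.cross(yu,n)
Rt=np.c_[yu,np.cross(-n,yu),-n]
def report(t):
    o=get_obs(); R0=Ro.from_euler("xyz",o["eef_rot"]).as_matrix(); A=o["tool_pos"]+R0@np.array(t)
    print("t",round(float(o["time_s"]),2),"platen frame xyz",[float(((A-C)@v).round(4)) for v in(xs,yu,n)],"rotvec to target",np.degrees(Ro.from_matrix(R0.T@Rt).as_rotvec()).round(2),"shift to seat",(R0.T@(C-A)).round(4),"F",np.round(o["ft_force"],1),"F_tool",np.round(R0.T@o["ft_force"],1),"g",round(float(o["grip_width"]),3),"q",np.round(o["q"],2))
E
python3 -c "
from place import *
report([.0022,0,.0182])"
```

```text
time_s: 6.02
tool_pos: [0.5929, 0.0292, 0.19]
eef_rot: [2.71, -0.0, 1.434]
ft_force: [0.7, -0.5, -0.8]
grip_width: 0.411
t 6.02 platen frame xyz [-0.001, -0.0005, 0.0766] rotvec to target [-0.25 -0.01 -0.02] shift to seat [0.0005 0.0014 0.0766] F [ 0.7 -0.5 -0.8] F_tool [-0.4  0.3  1.1] g 0.411 q [-0.06  0.31  1.79 -0.05  0.62  0.11]
```

```bash
python3 -m handwheel '[[-0.2,0,0,0.0005,0.0012,0.0,20],[-0.2,0,0,0.0005,0.0012,0.0,20],[-0.2,0,0,0.0005,0.0012,0.01,20],[-0.2,0,0,0.0005,0.0012,0.018,20],[-0.2,0,0,0.0005,0.0012,0.026,20],[-0.2,0,0,0.0005,0.0012,0.03,20],[-0.2,0,0,0.0005,0.0012,0.03,20],[-0.2,0,0,0.0005,0.0012,0.03,20]]'
python3 -c "
from place import *
report([.0022,0,.0182])
wshot('w5')"
```

```text
time_s: 6.68
tool_pos: [0.6065, 0.0282, 0.1621]
eef_rot: [2.707, -0.0, 1.435]
ft_force: [0.8, 0.3, -1.3]
grip_width: 0.414
t 6.68 platen frame xyz [-0.0005, 0.0004, 0.0456] rotvec to target [-0.13 -0.02  0.02] shift to seat [-0.0004  0.0006  0.0456] F [ 0.8  0.3 -1.3] F_tool [0.4 0.1 1.5] g 0.414 q [-0.06  0.37  1.79 -0.06  0.55  0.11]
t 6.68 pos [0.6065 0.0282 0.1621] rot [ 2.7074e+00 -2.0000e-04  1.4351e+00] q [-0.06  0.37  1.79 -0.06  0.55  0.11] F [ 0.8  0.3 -1.3] g 0.414
```

View pics/w5.png

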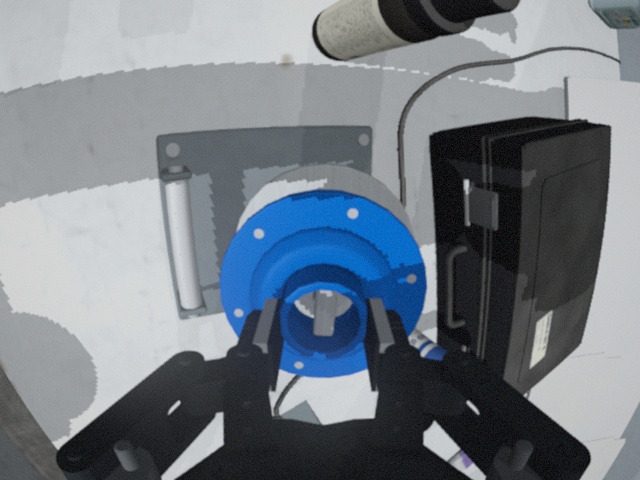

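```bash
python3 -m handwheel '[[-0.1,0,0,-0.0003,0.0004,0.008,20],[-0.1,0,0,-0.0003,0.0004,0.016,20],[-0.1,0,0,-0.0003,0.0004,0.024,20],[-0.1,0,0,-0.0003,0.0004,0.032,20],[-0.1,0,0,-0.0003,0.0004,0.040,20],[-0.1,0,0,-0.0003,0.0004,0.043,20],[-0.1,0,0,-0.0003,0.0004,0.043,20],[-0.1,0,0,-0.0003,0.0004,0.043,20]]'
python3 -c "
from place import *
report([.0022,0,.0182])"
```

```text
time_s: 7.4
tool_pos: [0.6248, 0.0254, 0.1237]
eef_rot: [2.705, -0.0, 1.435]
ft_force: [0.2, -0.5, -1.4]
grip_width: 0.413
t 7.4 platen frame xyz [0.0002, 0.0001, 0.0029] rotvec to target [ 0.01 -0.02  0.01] shift to seat [-0.0001 -0.0002  0.0029] F [ 0.2 -0.5 -1.4] F_tool [-0.5 -0.3  1.4] g 0.413 q [-0.07  0.45  1.79 -0.06  0.47  0.12]
```

```bash
python3 -m handwheel '[[0,0,0,0,0,0.0025,20],[0,0,0,0,0,0.0032,20],[0,0,0,0,0,0.0032,20],[0,0,0,0,0,0.0028,60],[0,0,0,0,0,0.0028,75],[0,0,0,0,0,0.0028,75],[0,0,0,0,-0.03,75],[0,0,0,0,0,-0.03,75]]' 2>&1 | tail -3
python3 -m handwheel '[[0,0,0,0,0,0.0025,20],[0,0,0,0,0,0.0032,20],[0,0,0,0,0,0.0032,20],[0,0,0,0,0,0.0028,60],[0,0,0,0,0,0.0028,75],[0,0,0,0,0,0.0028,75]]'
python3 -c "
from place import *
report([.0022,0,.0182])"
```

```text
schema error: expected 7 numbers
time_s: 7.9
tool_pos: [0.6262, 0.0253, 0.1218]
eef_rot: [2.704, -0.0, 1.435]
ft_force: [-0.0, -0.4, 0.1]
grip_width: 0.746
t 7.9 platen frame xyz [0.0006, 0.0002, 0.0006] rotvec to target [ 0.08 -0.03  0.01] shift to seat [-0.0002 -0.0006  0.0006] F [-0.  -0.4  0.1] F_tool [-0.4  0.  -0.1] g 0.746 q [-0.07  0.45  1.79 -0.06  0.46  0.12]
```

```bash
python3 -m handwheel '[[0,0,0,0,0,-0.02,75],[0,0,0,0,0,-0.06,75],[0,0,0,0,0,-0.10,75],[0,0,0,0,0,-0.14,75],[0,0,0,0,0,-0.15,75],[0,0,0,0,0,-0.15,75],[0,0,0,0,0,-0.15,75]]'
python3 - <<'E'
from place import *
o,p,d,W=wshot('w6')
hsv=cv2.cvtColor(p,cv2.COLOR_RGB2HSV)
h=(W-C)@n; D=W-C-h[...,None]*n; rad=np.linalg.norm(D,axis=-1)
m=(hsv[...,0]>100)&(hsv[...,0]<125)&(hsv[...,1]>120)&(rad<.07)
H=whit(outline(m),o,C+.005*n,n); c,r,k,N=rcirc(np.c_[(H-C)@xs,(H-C)@yu]); print("flange centre in platen frame",c.round(4),r.round(4),k,N)
f=m&(rad>.036)&(rad<.048); P=W[f]; cc=P.mean(0); v=np.linalg.svd(P-cc)[2][2]; v*=np.sign(v[2]); print("flange top h",np.median(h[f]).round(4),"tilt err deg",np.degrees(np.arccos(min(1,v@n))).round(2))
E
```

```text
time_s: 8.48
tool_pos: [0.5631, 0.0339, 0.2575]
eef_rot: [2.703, -0.0, 1.435]
ft_force: [0.5, 0.5, -0.5]
grip_width: 0.751
t 8.48 pos [0.5631 0.0339 0.2575] rot [ 2.7034e+00 -4.0000e-04  1.4351e+00] q [-0.06  0.18  1.76 -0.05  0.77  0.11] F [ 0.5  0.5 -0.5] g 0.751
flange centre in platen frame [ 0.0004 -0.0001] 0.0488 321 321
flange top h 0.0059 tilt err deg 36.06
```

View pics/w6.png

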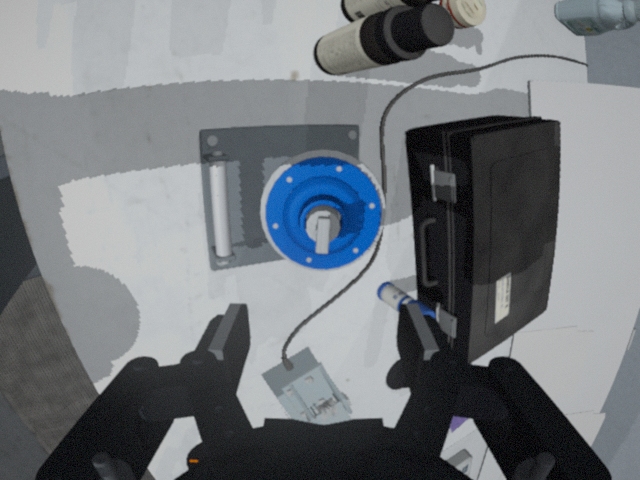

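The picture shows the adapter seated flush on the platen, with the flange centred within 0.5 mm at 5.9 mm height. Next I'll look at the rack.

```bash
cat >> place.py <<'E'
def go(P,Rw):
    o=get_obs(); R0=Ro.from_euler("xyz",o["eef_rot"]).as_matrix(); print("rotvec",np.degrees(Ro.from_matrix(R0.T@Rw).as_rotvec()).round(2),"shift",(R0.T@(np.array(P)-o["tool_pos"])).round(4))
def Rdown(yaw): return Ro.from_euler("xyz",[np.pi,0,yaw]).as_matrix()
E
python3 -c "
from place import *
go([.47,.2,.31],Rdown(np.pi/2))"
```

```text
rotvec [24.91  1.69 -7.66] shift [ 0.1521 -0.0811 -0.0971]
```

```bash
python3 -m handwheel '[[7,0.4,-2,0.03,-0.02,-0.03,100],[14,1,-4,0.06,-0.04,-0.06,100],[21,1.4,-6,0.10,-0.06,-0.09,100],[25,1.7,-7.7,0.152,-0.081,-0.097,100],[25,1.7,-7.7,0.152,-0.081,-0.097,100],[25,1.7,-7.7,0.152,-0.081,-0.097,100],[25,1.7,-7.7,0.152,-0.081,-0.097,100],[25,1.7,-7.7,0.152,-0.081,-0.097,100]]'
python3 - <<'E'
from place import *
o,p,d,W=wshot('w7')
hsv=cv2.cvtColor(p,cv2.COLOR_RGB2HSV)
box=(abs(W[...,0]-.5)<.2)&(abs(W[...,1]-.3)<.12)
t=box&(W[...,2]>.11)&(W[...,2]<.15)
nl,lab,st,ce=cv2.connectedComponentsWithStats(t.astype(np.uint8))
for i in range(1,nl):
    if st[i,4]>100: q=W[lab==i]; print(st[i,4],ce[i].round(),q.min(0).round(4),q.max(0).round(4),np.median(q,0).round(4),cv2.minAreaRect(q[:,:2].astype(np.float32)))
for nm in("tape_roll","roll_center","roll_rack","white_roll"): print(nm,[(np.round(a["p"],2),np.round(a["pixel"],1).tolist()) for a in tip_of(nm,"wrist")[:3]])
E
```

```text
time_s: 9.2
tool_pos: [0.4703, 0.1996, 0.309]
eef_rot: [-3.139, 0.001, 1.572]
ft_force: [-0.1, -0.2, 0.3]
grip_width: 1.002
t 9.2 pos [0.4703 0.1996 0.309 ] rot [-3.1387e+00  1.4000e-03  1.5723e+00] q [ 0.25  0.27  1.41 -0.    1.46  0.25] F [-0.1 -0.2  0.3] g 1.002
4959 [362.  46.] [0.4762 0.3055 0.11  ] [0.5303 0.395  0.1356] [0.5024 0.3453 0.129 ] ((0.5029143691062927, 0.3506554663181305), (0.0877368226647377, 0.04852434620261192), 85.38358306884766)
2032 [463.  63.] [0.5732 0.319  0.11  ] [0.6269 0.367  0.1177] [0.5989 0.3411 0.1136] ((0.6002286672592163, 0.34247735142707825), (0.045020584017038345, 0.05087217316031456), 84.36176300048828)
243 [543. 229.] [0.6914 0.18   0.11  ] [0.6999 0.1926 0.1491] [0.6959 0.1853 0.1281] ((0.6956973671913147, 0.1862868368625641), (0.012575005181133747, 0.008465483784675598), 89.79414367675781)
tape_roll [(np.float64(0.97), [335.7, 51.5])]
roll_center []
roll_rack []
white_roll [(np.float64(0.91), [426.7, 64.4])]
```

View pics/w7.png

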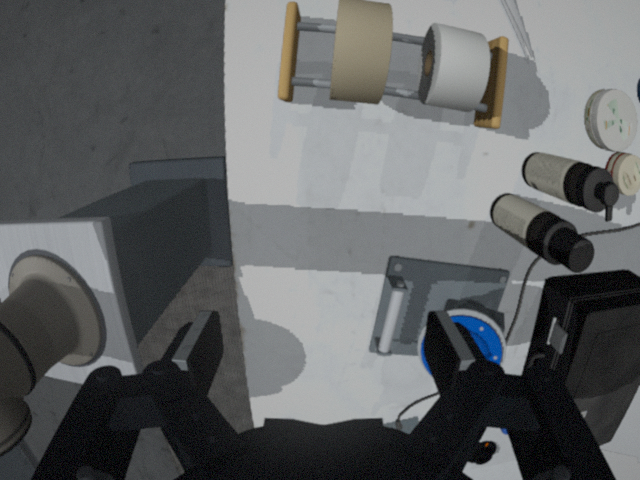

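```bash
python3 - <<'E'
from place import *
z=np.load("w7.npz");W=z["W"]
m=(abs(W[...,0]-.503)<.035)&(abs(W[...,1]-.345)<.06)&(W[...,2]>.09)&(W[...,2]<.15)
q=W[m]; print(len(q))
r=cv2.minAreaRect(q[:,:2].astype(np.float32)); print(r)
a=np.radians(r[2]-90 if r[1][0]>r[1][1] else r[2]); 
if abs(a)>.8: a-=np.sign(a)*np.pi/2
ax=np.array([np.cos(a),np.sin(a)]); t=np.array([-ax[1],ax[0]])
s=q[:,:2]@ax; e=np.percentile(s,[1,99]); print("axis yaw",np.degrees(a),"axial range",np.ptp(e))
mid=s[(s>e[0]+.01)&(s<e[1]-.01)]; k=(s>e[0]+.004)&(s<e[1]-.004)
yz=np.c_[q[k,:2]@t,q[k,2]]; c,R=circ(yz); print("circle",c,R)
ctr=ax*e.mean()+t*c[0]; print("centre",ctr)
go([ctr[0],ctr[1],.105],Rdown(np.pi/2+a))
E
```

```text
5531
((0.5028032064437866, 0.3497883081436157), (0.10028915852308273, 0.048552483320236206), 85.09517669677734)
axis yaw -4.904823303222656 axial range 0.04696667822627132
circle [0.39275168 0.08157005] 0.05160735794053993
centre [0.50291814 0.35103724]
rotvec [-0.02  0.01  4.84] shift [0.1523 0.0322 0.2056]
```

```bash
python3 -m handwheel '[[0,0,4.8,0.04,0.01,0.03,100],[0,0,4.8,0.08,0.02,0.06,100],[0,0,4.8,0.12,0.03,0.09,100],[0,0,4.8,0.152,0.032,0.11,100],[0,0,4.8,0.152,0.032,0.13,100],[0,0,4.8,0.152,0.032,0.14,100],[0,0,4.8,0.152,0.032,0.14,100]]'
python3 -c "
from place import *
wshot('w8'); go([.503,.351,.105],Rdown(np.pi/2-.0856))"
```

```text
time_s: 10.03
tool_pos: [0.5006, 0.3511, 0.1671]
eef_rot: [-3.136, 0.004, 1.489]
ft_force: [0.3, 0.5, 0.3]
grip_width: 1.002
t 10.03 pos [0.5006 0.3511 0.1671] rot [-3.1356  0.0041  1.4885] q [ 0.49  0.56  1.36 -0.    1.23  0.57] F [0.3 0.5 0.3] g 1.002
rotvec [-0.14  0.12  0.13] shift [0.0003 0.0013 0.0648]
```

View pics/w8.png

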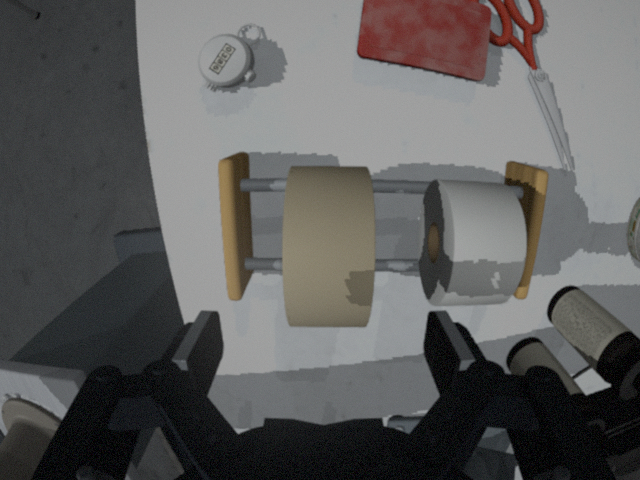

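```bash
python3 -m handwheel '[[0,0,0,0,0,0.03,90],[0,0,0,0,0,0.06,80],[0,0,0,0,0,0.064,80],[0,0,0,0,0,0.064,50],[0,0,0,0,0,0.064,40],[0,0,0,0,0,0.064,40],[0,0,0,0,0,0.064,40],[0,0,0,0,0,0.064,40]]' 40
python3 -c "
from place import *
wshot('w9'); "
```

```text
time_s: 10.75
tool_pos: [0.5037, 0.352, 0.1098]
eef_rot: [3.137, -0.002, 1.488]
ft_force: [0.7, -3.1, 7.3]
grip_width: 0.55
t 10.75 pos [0.5037 0.352  0.1098] rot [ 3.1372e+00 -1.8000e-03  1.4877e+00] q [ 0.49  0.61  1.43 -0.    1.1   0.57] F [ 0.7 -3.1  7.3] g 0.55
```

View pics/w9.png

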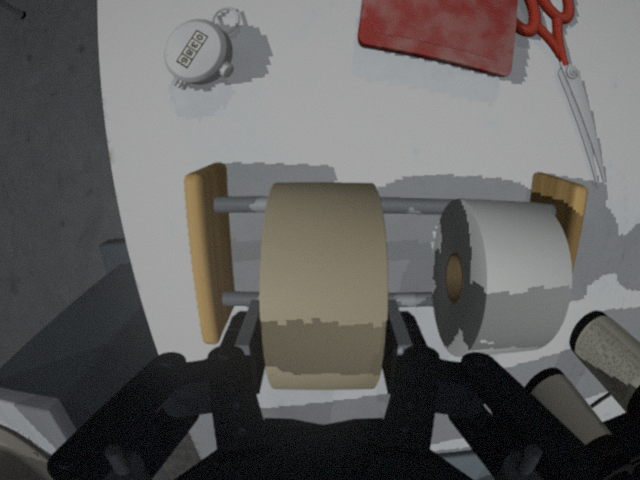

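```bash
python3 -m handwheel '[[0,0,0,0,0,-0.03,40],[0,0,0,0,0,-0.06,40],[0,0,0,0,0,-0.09,40],[0,0,0,-0.02,-0.01,-0.11,40],[0,0,0,-0.06,-0.02,-0.11,40],[7,0,0,-0.10,-0.03,-0.11,40],[14,0,0,-0.14,-0.05,-0.11,40],[21,0,0,-0.18,-0.07,-0.10,40],[28,0,0,-0.209,-0.076,-0.07,40],[35,0,0,-0.209,-0.076,-0.04,40],[35,0,0,-0.209,-0.076,-0.02,40],[35,0,0,-0.209,-0.076,-0.02,40],[35,0,0,-0.209,-0.076,-0.02,40],[35,0,0,-0.209,-0.076,-0.02,40]]'
python3 - <<'E'
from place import *
wshot('w10')
for n_ in("scene",):
    p,d=capture(n_); cv2.imwrite("pics/s10.png",cv2.resize(p[120:360,120:440,::-1],(800,600))); 
Rw=Rdown(1.488)@Ro.from_rotvec([np.radians(35),0,0]).as_matrix(); go([.411,.15,.082],Rw)
E
```

```text
time_s: 11.97
tool_pos: [0.4101, 0.1506, 0.1292]
eef_rot: [-2.536, -0.001, 1.489]
ft_force: [-1.2, 0.5, -1.4]
grip_width: 0.551
t 11.97 pos [0.4101 0.1506 0.1292] rot [-2.5355e+00 -1.1000e-03  1.4887e+00] q [0.1  0.64 1.49 0.1  1.61 0.15] F [-1.2  0.5 -1.4] g 0.551
rotvec [ 0.36 -0.02  0.1 ] shift [-0.0007  0.0279  0.0387]
```

View pics/s10.png

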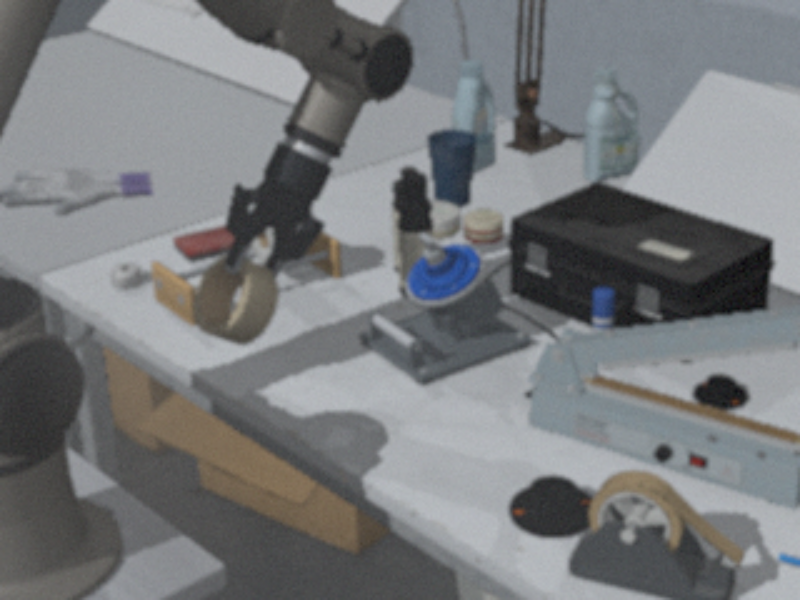

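View pics/w10.png

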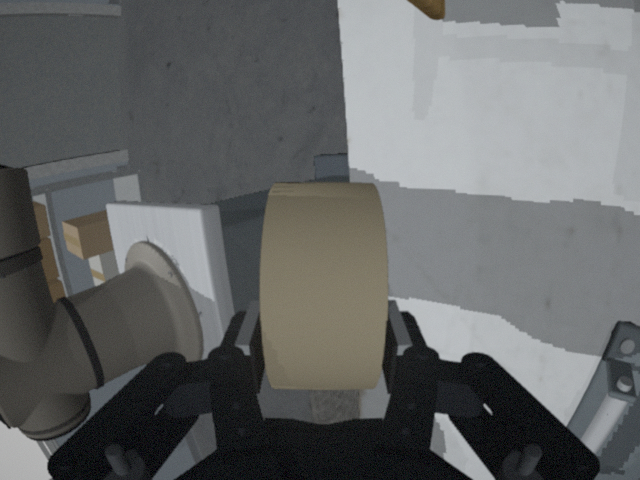

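```bash
python3 -m handwheel '[[0.4,0,0,0,0.016,0.008,40],[0.4,0,0,0,0.032,0.016,40],[0.4,0,0,0,0.042,0.021,40],[0.4,0,0,0,0.048,0.0245,40],[0.4,0,0,0,0.048,0.0245,40],[0.4,0,0,0,0.048,0.0245,40]]'
python3 -m handwheel '[[0,0,0,0,0.0006,0.0008,40],[0,0,0,0,0.0012,0.0016,40],[0,0,0,0,0.0018,0.0024,40],[0,0,0,0,0.0018,0.0024,40]]'
python3 -c "
from place import *
go([.436,.15,.082],Rdown(1.488)@Ro.from_rotvec([np.radians(35),0,0]).as_matrix()); wshot('w11')"
```

```text
time_s: 12.57
tool_pos: [0.4343, 0.1481, 0.0801]
eef_rot: [-2.524, -0.0, 1.488]
ft_force: [0.0, -0.6, -1.9]
grip_width: 0.551
time_s: 12.9
tool_pos: [0.4345, 0.148, 0.0778]
eef_rot: [-2.524, -0.001, 1.488]
ft_force: [0.8, -0.4, 6.1]
grip_width: 0.551
rotvec [-0.37 -0.03  0.01] shift [ 0.0021 -0.0014 -0.0042]
t 12.9 pos [0.4345 0.148  0.0778] rot [-2.5243e+00 -6.0000e-04  1.4878e+00] q [0.09 0.75 1.45 0.1  1.55 0.14] F [ 0.8 -0.4  6.1] g 0.551
```

```bash
python3 -m handwheel '[[0,0,0,0,0,0,60],[0,0,0,0,0,0,65],[0,0,0,0,0,0,72],[0,0,0,0,0,0,80],[0,0,0,0,0,0,88],[0,0,0,0,0,-0.003,95],[0,0,0,0,0,-0.008,100],[0,0,0,0,0,-0.016,100],[0,0,0,0,0,-0.024,100],[0,0,0,0,0,-0.034,100],[0,0,0,0,0,-0.05,100],[0,0,0,0,0,-0.08,100],[0,0,0,0,0,-0.11,100],[0,0,0,0,0,-0.11,100]]'
python3 - <<'E'
from place import *
wshot('w12')
p,d=capture("scene"); cv2.imwrite("pics/s12.png",cv2.resize(p[120:360,120:440,::-1],(800,600)))
go([.40,.06,.30],Rdown(np.pi/2))
E
```

```text
time_s: 14.12
tool_pos: [0.5022, 0.1423, 0.1707]
eef_rot: [-2.534, -0.002, 1.487]
ft_force: [0.6, -0.0, -0.2]
grip_width: 1.0
t 14.12 pos [0.5022 0.1423 0.1707] rot [-2.5340e+00 -1.7000e-03  1.4871e+00] q [0.07 0.75 1.15 0.09 1.84 0.15] F [ 0.6 -0.  -0.2] g 1.0
rotvec [-35.21  -1.5   -4.61] shift [-0.0903 -0.1516 -0.0559]
```

View pics/s12.png

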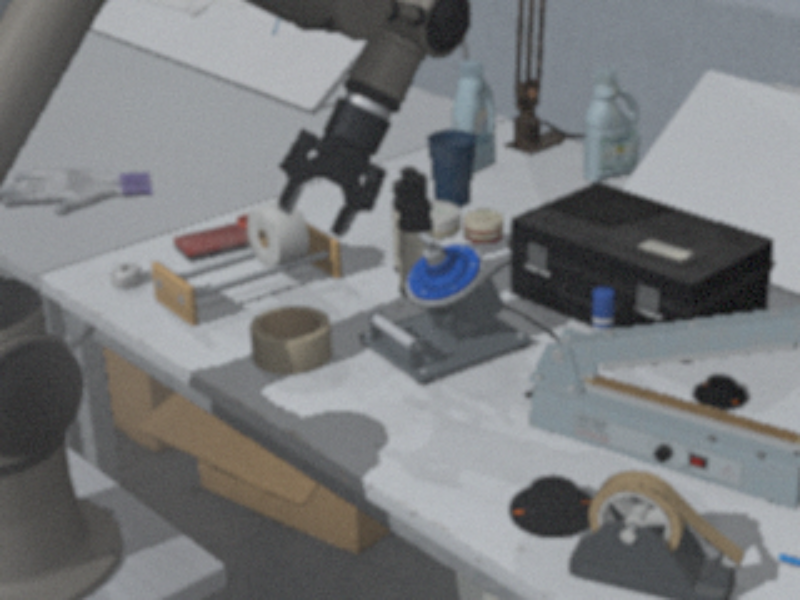

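View pics/w12.png

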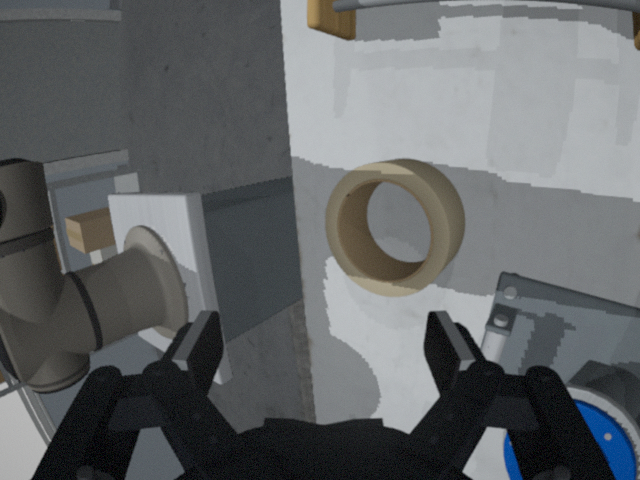

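```bash
python3 - <<'E'
from place import *
z=np.load("w12.npz");W,p=z["W"],z["p"]
m=(np.hypot(W[...,0]-.46,W[...,1]-.15)<.09)&(W[...,2]>.044)&(W[...,2]<.055)
q=W[m]; print(len(q),np.median(q,0).round(4))
mm=cv2.morphologyEx(m.astype(np.uint8),cv2.MORPH_OPEN,np.ones((3,3)))
q=W[mm>0]; c=(np.percentile(q,1,0)+np.percentile(q,99,0))/2; print(c.round(4),np.ptp(q,axis=0).round(4))
(cx,cy),r=cv2.minEnclosingCircle(q[:,:2].astype(np.float32)); print(cx,cy,r)
rad=np.hypot(q[:,0]-cx,q[:,1]-cy); print(np.percentile(rad,[1,99]).round(4))
cn=outline(mm>0); o=dict(tool_pos=z["pos"],eef_rot=z["rot"]); print(rcirc(whit(cn,o,[0,0,.049],np.array([0,0,1.]))))
c=rcirc(whit(cn,o,[0,0,.049],np.array([0,0,1.])))[0]
go([c[0]+.0442,c[1],.10],Rdown(np.pi/2))
E
```

```text
6493 [0.4793 0.15   0.0476]
[0.4712 0.1456 0.0469] [0.1044 0.1036 0.0061]
0.4702778458595276 0.14513936638832092 0.052584558725357056
[0.0377 0.0521]
(array([0.47158754, 0.14579862]), np.float64(0.05144516980602945), np.int64(342), 382)
rotvec [-35.21  -1.5   -4.61] shift [0.0047 0.0522 0.0451]
```

```bash
python3 -m handwheel '[[-7,-0.3,-0.9,0.001,0.01,0,100],[-14,-0.6,-1.8,0.002,0.02,0.01,80],[-21,-0.9,-2.7,0.003,0.03,0.02,60],[-28,-1.2,-3.6,0.004,0.04,0.03,50],[-35.2,-1.5,-4.6,0.005,0.052,0.04,50],[-35.2,-1.5,-4.6,0.005,0.052,0.045,50],[-35.2,-1.5,-4.6,0.005,0.052,0.045,50],[-35.2,-1.5,-4.6,0.005,0.052,0.045,50],[-35.2,-1.5,-4.6,0.005,0.052,0.045,50]]'
python3 - <<'E'
from place import *
o,p,d,W=wshot('w13')
m=(np.hypot(W[...,0]-.4713,W[...,1]-.1456)<.07)&(W[...,2]>.042)&(W[...,2]<.056)
mm=cv2.morphologyEx(m.astype(np.uint8),cv2.MORPH_OPEN,np.ones((3,3)))
print(rcirc(whit(outline(mm>0),o,[0,0,.049],np.array([0,0,1.])))); c=rcirc(whit(outline(mm>0),o,[0,0,.049],np.array([0,0,1.])))[0]
go([c[0]+.0442,c[1],.025],Rdown(np.pi/2))
E
```

```text
time_s: 14.97
tool_pos: [0.5151, 0.1462, 0.0995]
eef_rot: [-3.138, 0.0, 1.571]
ft_force: [-0.4, 0.9, 0.3]
grip_width: 0.501
t 14.97 pos [0.5151 0.1462 0.0995] rot [-3.1383e+00  3.0000e-04  1.5708e+00] q [0.13 0.5  1.67 0.   0.97 0.13] F [-0.4  0.9  0.3] g 0.501
(array([0.47089364, 0.1463062 ]), np.float64(0.051365139094292495), np.int64(423), 805)
rotvec [-0.16  0.01 -0.01] shift [ 0.0002 -0.0001  0.0745]
```

View pics/w13.png

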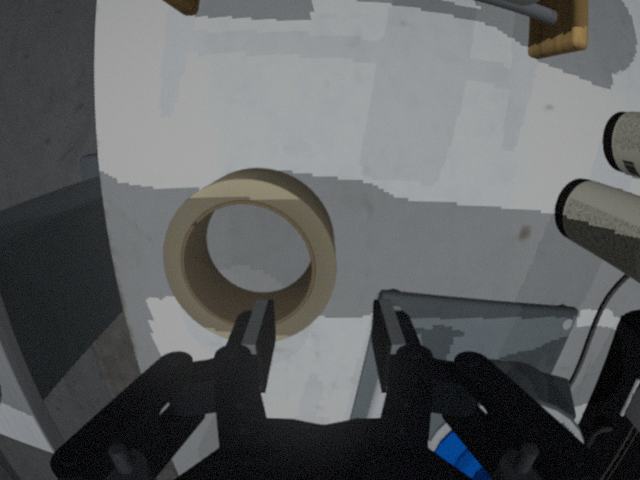

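```bash
python3 -m handwheel '[[0,0,0,0,0,0.035,50],[0,0,0,0,0,0.06,50],[0,0,0,0,0,0.074,50],[0,0,0,0,0,0.074,45],[0,0,0,0,0,0.074,20],[0,0,0,0,0,0.074,0],[0,0,0,0,0,0.074,0],[0,0,0,0,0,0.074,0],[0,0,0,0,0,0.074,0]]' 50
python3 - <<'E'
from place import *
o,p,d,W=wshot('w14')
E
```

```text
time_s: 15.77
tool_pos: [0.5151, 0.1463, 0.0263]
eef_rot: [-3.141, 0.0, 1.571]
ft_force: [0.7, -0.6, 1.4]
grip_width: 0.172
t 15.77 pos [0.5151 0.1463 0.0263] rot [-3.1407e+00  1.0000e-04  1.5710e+00] q [0.13 0.61 1.73 0.   0.8  0.13] F [ 0.7 -0.6  1.4] g 0.172
```

View pics/w14.png

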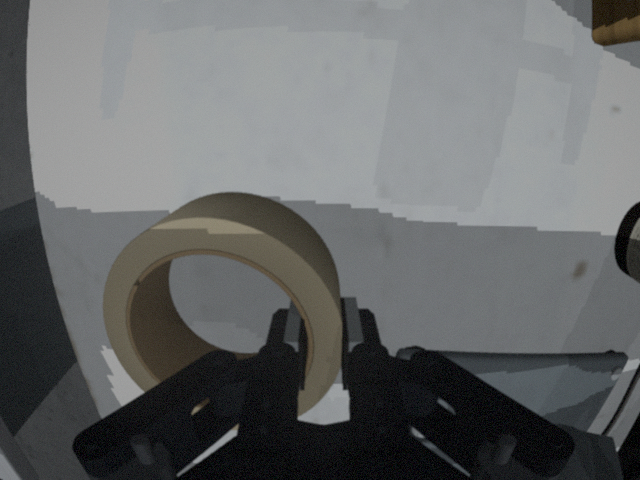

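```bash
python3 - <<'E'
from place import *
z=np.load("w14.npz");W,p=z["W"],z["p"]; o=dict(tool_pos=z["pos"],eef_rot=z["rot"])
m=(np.hypot(W[...,0]-.4713,W[...,1]-.1456)<.07)&(W[...,2]>.042)&(W[...,2]<.056)
mm=cv2.morphologyEx(m.astype(np.uint8),cv2.MORPH_OPEN,np.ones((3,3)))
c,r,k,N=rcirc(whit(outline(mm>0),o,[0,0,.049],np.array([0,0,1.]))); print(c,r,k,N)
t=toT(o,[c[0],c[1],0.0]); print("roll bottom in tool",t.round(4))
R0=Ro.from_euler("xyz",o["eef_rot"]).as_matrix()
for h in(.12,.09): go(C+h*n-Rt@t,Rt)
P=C+.006*n-Rt@t; print("final tcp",P.round(4))
E
```

```text
[0.47258059 0.14559817] 0.051169034857819255 424 1085
roll bottom in tool [-0.0007 -0.0425  0.0263]
rotvec [-25.01  -1.7    7.69] shift [-0.1162  0.0955 -0.2289]
rotvec [-25.01  -1.7    7.69] shift [-0.1179  0.108  -0.2017]
final tcp [0.6585 0.0236 0.1517]
```

```bash
python3 -m handwheel '[[0,0,0,0,0,-0.04,0],[0,0,0,0,0,-0.08,0],[0,0,0,0,0,-0.12,0],[0,0,0,-0.01,0.01,-0.16,0],[-7,-0.5,2,-0.02,0.02,-0.20,0],[-14,-1,4,-0.05,0.05,-0.229,0],[-21,-1.4,6,-0.08,0.08,-0.229,0],[-25,-1.7,7.7,-0.116,0.0955,-0.229,0],[-25,-1.7,7.7,-0.116,0.0955,-0.229,0],[-25,-1.7,7.7,-0.116,0.0955,-0.229,0],[-25,-1.7,7.7,-0.116,0.0955,-0.229,0],[-25,-1.7,7.7,-0.116,0.0955,-0.229,0]]'
python3 - <<'E'
from place import *
report([-.0007,-.0432,.0263])
o,p,d,W=wshot('w15')
E
```

```text
time_s: 16.82
tool_pos: [0.6102, 0.0312, 0.2538]
eef_rot: [2.709, 0.0, 1.435]
ft_force: [0.3, -0.1, -0.9]
grip_width: 0.164
t 16.82 platen frame xyz [-0.002, 0.0009, 0.1193] rotvec to target [-0.21  0.    0.03] shift to seat [-0.0009  0.0024  0.1193] F [ 0.3 -0.1 -0.9] F_tool [-0.1 -0.1  0.9] g 0.164 q [-0.06  0.27  1.65 -0.05  0.79  0.1 ]
t 16.82 pos [0.6102 0.0312 0.2538] rot [2.7090e+00 2.0000e-04 1.4351e+00] q [-0.06  0.27  1.65 -0.05  0.79  0.1 ] F [ 0.3 -0.1 -0.9] g 0.164
```

View pics/w15.png

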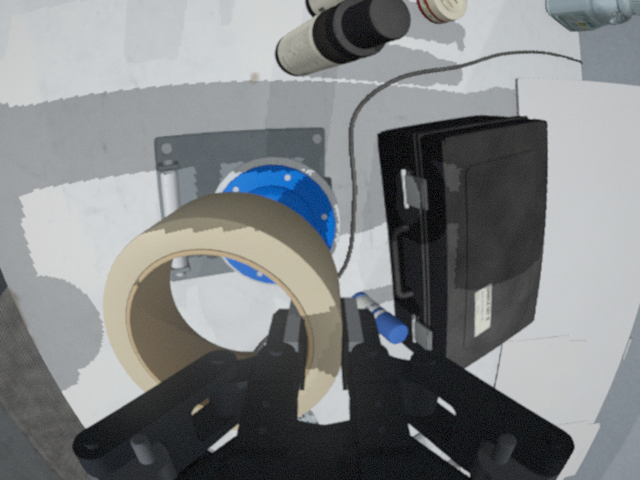

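```bash
python3 -m handwheel '[[-0.1,0,0,-0.0009,0.0018,0.015,0],[-0.1,0,0,-0.0009,0.0018,0.03,0],[-0.1,0,0,-0.0009,0.0018,0.045,0],[-0.1,0,0,-0.0009,0.0018,0.06,0],[-0.1,0,0,-0.0009,0.0018,0.075,0],[-0.1,0,0,-0.0009,0.0018,0.088,0],[-0.1,0,0,-0.0009,0.0018,0.092,0],[-0.1,0,0,-0.0009,0.0018,0.092,0],[-0.1,0,0,-0.0009,0.0018,0.092,0]]'
python3 - <<'E'
from place import *
report([-.0007,-.0432,.0263])
o,p,d,W=wshot('w16')
E
```

```text
time_s: 17.62
tool_pos: [0.6504, 0.0243, 0.1715]
eef_rot: [2.706, 0.001, 1.435]
ft_force: [0.1, 0.2, -0.8]
grip_width: 0.167
t 17.62 platen frame xyz [0.0003, -0.0004, 0.0274] rotvec to target [-0.04  0.02  0.03] shift to seat [ 0.0004 -0.0003  0.0274] F [ 0.1  0.2 -0.8] F_tool [ 0.2 -0.3  0.7] g 0.167 q [-0.07  0.42  1.66 -0.05  0.62  0.11]
t 17.62 pos [0.6504 0.0243 0.1715] rot [2.7059e+00 5.0000e-04 1.4350e+00] q [-0.07  0.42  1.66 -0.05  0.62  0.11] F [ 0.1  0.2 -0.8] g 0.167
```

View pics/w16.png

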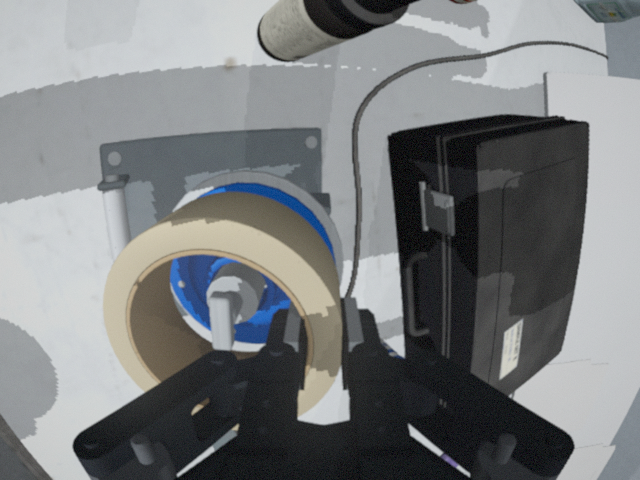

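```bash
python3 -m handwheel '[[0,0,0,0.0004,-0.0003,0.006,0],[0,0,0,0.0004,-0.0003,0.012,0],[0,0,0,0.0004,-0.0003,0.017,0],[0,0,0,0.0004,-0.0003,0.019,0],[0,0,0,0.0004,-0.0003,0.0205,0],[0,0,0,0.0004,-0.0003,0.0205,0],[0,0,0,0.0004,-0.0003,0.0205,0]]'
python3 - <<'E'
from place import *
report([-.0007,-.0432,.0263])
E
```

```text
time_s: 18.25
tool_pos: [0.6587, 0.0231, 0.1526]
eef_rot: [2.706, 0.001, 1.434]
ft_force: [-0.2, -0.1, -2.2]
grip_width: 0.166
t 18.25 platen frame xyz [-0.0001, -0.0005, 0.0067] rotvec to target [-0.04  0.04  0.01] shift to seat [0.0005 0.0001 0.0067] F [-0.2 -0.1 -2.2] F_tool [-0.1 -1.1  1.9] g 0.166 q [-0.07  0.46  1.66 -0.05  0.58  0.11]
```

Almost seated. I'll press lightly, release with a small opening, and retract.

```bash
python3 -m handwheel '[[0,0,0,0,0,0.0008,0],[0,0,0,0,0,0.0014,0],[0,0,0,0,0,0.0014,0],[0,0,0,0,0,0.0012,24],[0,0,0,0,0,0.0005,27],[0,0,0,0,0,0,27],[0,0,0,0,0,-0.01,27],[0,0,0,0,0,-0.03,27],[0,0,0,0,0,-0.06,35],[0,0,0,0,-0.02,-0.09,60],[0,0,0,0,-0.04,-0.12,75],[0,0,0,0,-0.044,-0.12,75],[0,0,0,0,-0.044,-0.12,75],[0,0,0,0,-0.044,-0.12,75]]'
python3 - <<'E'
from place import *
o,p,d,W=wshot('w17')
h=(W-C)@n; D=W-C-h[...,None]*n; rad=np.linalg.norm(D,axis=-1)
m=(h>.045)&(h<.062)&(rad<.07)&(rad>.03)
print("top h",np.median(h[m]).round(4))
mm=cv2.morphologyEx(m.astype(np.uint8),cv2.MORPH_OPEN,np.ones((3,3)))>0
H=whit(outline(mm),o,C+.055*n,n); print("roll centre platen frame",rcirc(np.c_[(H-C)@xs,(H-C)@yu]))
P=W[mm]; c=P.mean(0); v=np.linalg.svd(P-c,full_matrices=False)[2][2]; v*=np.sign(v[2]); print("normal err deg",np.degrees(np.arccos(v@n)))
E
```

```text
time_s: 19.42
tool_pos: [0.5692, 0.0355, 0.2433]
eef_rot: [2.705, 0.001, 1.435]
ft_force: [0.2, 0.0, -0.3]
grip_width: 0.75
t 19.42 pos [0.5692 0.0355 0.2433] rot [2.7047e+00 5.0000e-04 1.4345e+00] q [-0.05  0.21  1.77 -0.05  0.73  0.12] F [ 0.2  0.  -0.3] g 0.75
top h 0.0537
roll centre platen frame (array([-0.00186439, -0.001573  ]), np.float64(0.05135255531569454), np.int64(408), 426)
normal err deg 0.39542840545136504
```

View pics/w17.png

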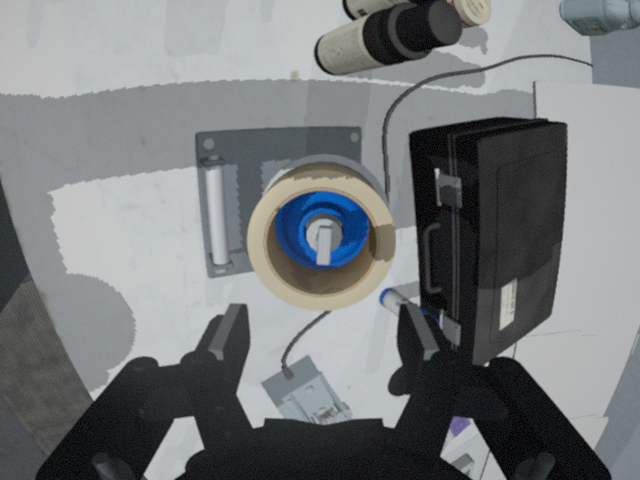

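```bash
python3 -c "
from place import *
go([.50,-.1,.32],Rdown(np.pi/2))
go([.452,-.338,.15],Rdown(np.pi/2))"
```

```text
rotvec [24.93  1.74 -7.69] shift [-0.1436 -0.0131 -0.0913]
rotvec [24.93  1.74 -7.69] shift [-0.3858 -0.0987  0.0565]
```

```bash
python3 -m handwheel '[[7,0.4,-2,-0.03,-0.003,-0.03,75],[14,0.8,-4,-0.06,-0.006,-0.06,85],[21,1.3,-6,-0.10,-0.01,-0.08,100],[25,1.7,-7.7,-0.14,-0.013,-0.09,100],[25,1.7,-7.7,-0.18,-0.03,-0.08,100],[25,1.7,-7.7,-0.22,-0.04,-0.06,100],[25,1.7,-7.7,-0.26,-0.05,-0.04,100],[25,1.7,-7.7,-0.30,-0.065,-0.01,100],[25,1.7,-7.7,-0.34,-0.08,0.01,100],[25,1.7,-7.7,-0.385,-0.099,0.03,100],[25,1.7,-7.7,-0.385,-0.099,0.04,100],[25,1.7,-7.7,-0.385,-0.099,0.04,100],[25,1.7,-7.7,-0.385,-0.099,0.04,100]]'
python3 - <<'E'
from place import *
o,p,d,W=wshot('w18')
E
```

```text
time_s: 20.55
tool_pos: [0.4426, -0.3382, 0.1604]
eef_rot: [-3.135, -0.004, 1.567]
ft_force: [-0.0, 1.0, -0.2]
grip_width: 1.005
t 20.55 pos [ 0.4426 -0.3382  0.1604] rot [-3.135  -0.0041  1.5669] q [-0.79  0.47  1.53 -0.    1.15 -0.78] F [-0.   1.  -0.2] g 1.005
```

View pics/w18.png

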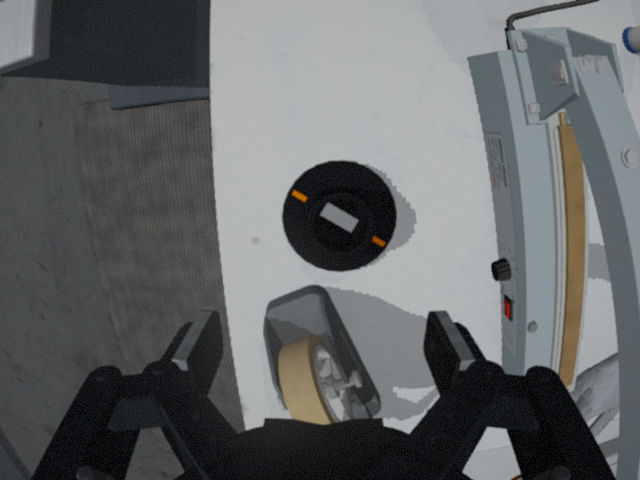

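```bash
python3 - <<'E'
from place import *
z=np.load("w18.npz");W,p=z["W"],z["p"]; o=dict(tool_pos=z["pos"],eef_rot=z["rot"])
hsv=cv2.cvtColor(p,cv2.COLOR_RGB2HSV)
m=(hsv[...,2]<75); m[:, :270]=0; m[:,410:]=0; m[280:]=0; m[:150]=0
up=np.array([0,0,1.])
cn=outline(m); H=whit(cn,o,[0,0,.006],up); c,r,k,N=rcirc(H,.001); print("disc",c.round(4),r.round(4),k,N)
og=(hsv[...,0]<18)&(hsv[...,1]>150)&(hsv[...,2]>100); og[:, :270]=0; og[:,410:]=0; og[280:]=0; og[:150]=0
nl,lab,st,ce=cv2.connectedComponentsWithStats(og.astype(np.uint8)); k=sorted(range(1,nl),key=lambda i:-st[i,4])[:2]; print(st[k,4],ce[k])
M=whit(ce[k],o,[0,0,.008],up); M=M[np.argsort(M[:,0])]; d=M[1]-M[0]; print("marks",M.round(4),"mid",M.mean(0).round(4),"dist",np.linalg.norm(d).round(4),"yaw",np.degrees(np.arctan2(d[1],d[0])).round(2))
sl=(hsv[...,2]>110)&(hsv[...,1]<80)
s2=np.zeros_like(sl); s2[195:240,310:370]=sl[195:240,310:370]; q=whit(np.argwhere(s2)[:,::-1],o,[0,0,0],up)
r=cv2.minAreaRect(q[:,:2].astype(np.float32)); print("slot",r)
mc=(np.hypot(W[...,0]-c[0],W[...,1]-c[1])<.035)&(W[...,2]>.026)&(W[...,2]<.04); X=W[mc]; print("collar",len(X),np.percentile(X,[2,98],0).round(4).tolist())
dm=(abs(W[...,0]-.45)<.08)&(W[...,1]<c[1]-.05)&(W[...,1]>-.55)&(W[...,2]>.02)&(W[...,2]<.13)
X=W[dm]; print("disp ymax",X[:,1].max().round(3)," by height",[(a,X[X[:,2]>a][:,1].max().round(3)) for a in(.03,.05,.07) if (X[:,2]>a).any()],X[:,2].max())
go([c[0],c[1],.09],Rdown(np.pi/2))
E
```

```text
disc [ 0.455 -0.336] 0.0468 314 314
[94 64] [[299.06382979 195.64893617]
 [378.265625   241.        ]]
marks [[ 0.4221 -0.3171  0.008 ]
 [ 0.4878 -0.3557  0.008 ]] mid [ 0.4549 -0.3364  0.008 ] dist 0.0762 yaw -30.47
slot ((0.45475590229034424, -0.3370548486709595), (0.011685853824019432, 0.0295867919921875), 59.8271369934082)
collar 1718 [[0.4295, -0.3609, 0.027], [0.4797, -0.3106, 0.0326]]
disp ymax -0.401  by height [(0.03, np.float64(-0.403)), (0.05, np.float64(-0.415)), (0.07, np.float64(-0.417))] 0.11535541120140666
rotvec [-0.26 -0.17 -0.15] shift [0.0006 0.0116 0.0725]
```

```bash
python3 -m handwheel '[[0,0,0,0,0.004,0.03,90],[0,0,0,0,0.004,0.06,85],[0,0,0,0,0.004,0.08,85],[0,0,0,0,0.004,0.08,85],[0,0,0,0,0.004,0.08,85],[0,0,0,0,0.004,0.08,85]]' 60
python3 -c "
from place import *
wshot('w19')
go([.4549,-.3365,.009],Rdown(np.pi/2))"
```

```text
time_s: 21.1
tool_pos: [0.4499, -0.3362, 0.0869]
eef_rot: [3.141, 0.003, 1.572]
ft_force: [0.0, -0.0, 0.3]
grip_width: 0.85
t 21.1 pos [ 0.4499 -0.3362  0.0869] rot [3.1406e+00 2.6000e-03 1.5721e+00] q [-0.78  0.56  1.61 -0.    0.97 -0.78] F [ 0.  -0.   0.3] g 0.85
rotvec [0.08 0.18 0.06] shift [0.0002 0.0049 0.0782]
```

View pics/w19.png

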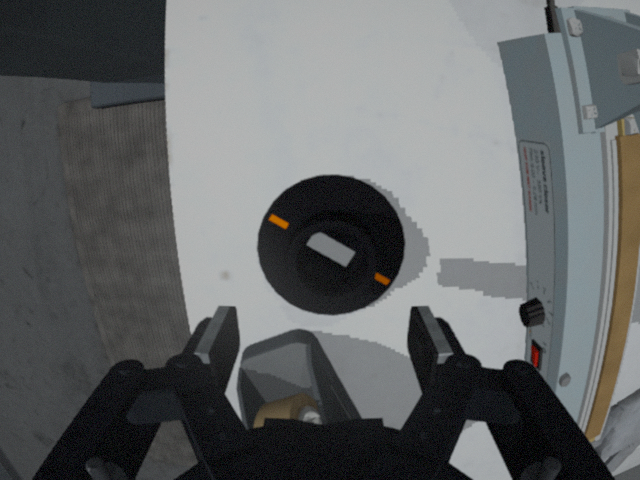

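```bash
python3 -m handwheel '[[0,0,0,0,0.0045,0.03,85],[0,0,0,0,0.0045,0.055,85],[0,0,0,0,0.0045,0.07,85],[0,0,0,0,0.0045,0.077,85],[0,0,0,0,0.0045,0.077,85],[0,0,0,0,0.0045,0.077,60],[0,0,0,0,0.0045,0.077,45],[0,0,0,0,0.0045,0.077,45],[0,0,0,0,0.0045,0.077,45],[0,0,0,0,0.0045,0.077,45]]' 60
python3 -c "
from place import *
wshot('w20')"
```

```text
time_s: 21.98
tool_pos: [0.4539, -0.3371, 0.0104]
eef_rot: [3.14, 0.003, 1.571]
ft_force: [-0.1, 0.4, 5.9]
grip_width: 0.613
t 21.98 pos [ 0.4539 -0.3371  0.0104] rot [3.14   0.0032 1.5709] q [-0.77  0.67  1.66 -0.    0.81 -0.77] F [-0.1  0.4  5.9] g 0.613
```

View pics/w20.png

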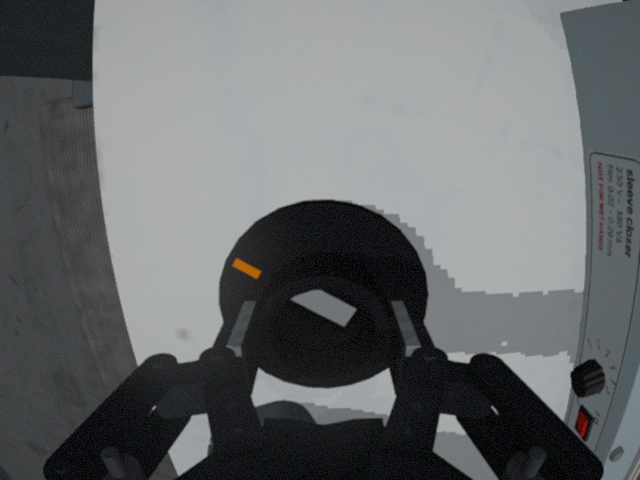

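```bash
cat > capp.py <<'E'
from place import *
sa=np.radians(-30.3-90.01) # world slot yaw relative to tool x world yaw(90.01)
s=np.array([np.cos(sa),-np.sin(sa),0]) # tool frame (tool y flips)
tc=np.array([.0006,0,.0104])
hd=yu*np.cos(np.radians(4))+xs*np.sin(np.radians(4))
def Rcap(sign,extra=0):
    A=np.c_[s,np.cross([0,0,1],s),[0,0,1]]; v=sign*hd; B=np.c_[v,np.cross(-n,v),-n]
    return B@A.T@Ro.from_rotvec([0,0,np.radians(extra)]).as_matrix()
E
python3 - <<'E'
from capp import *
z=np.load("w20.npz");W,p=z["W"],z["p"]; o=dict(tool_pos=z["pos"],eef_rot=z["rot"]); up=np.array([0,0,1.])
hsv=cv2.cvtColor(p,cv2.COLOR_RGB2HSV)
m=(hsv[...,2]<70); m[:, :200]=0;m[:,440:]=0;m[300:]=0;m[:180]=0
H=whit(outline(m),o,[0,0,.007],up); c,r,k,N=rcirc(H,.001); print("disc",c.round(4),r.round(4),k,N,toT(o,[c[0],c[1],0]).round(4))
M=whit([[247,268.5]],o,[0,0,.008],up)[0]; print("mark",M.round(4),"yaw",np.degrees(np.arctan2(*(M[:2]-np.array([.4545,-.3368]))[::-1])).round(1)-180)
for sg in(1,-1):
    R=Rcap(sg); print(sg,"tool x yaw",np.degrees(np.arctan2(R[1,0],R[0,0])).round(1)); go(C+.12*n-R@tc,R)
E
```

```text
disc [ 0.4541 -0.3344] 0.0463 297 497 [0.0028 0.0002 0.0104]
mark [ 0.4215 -0.3173  0.008 ] yaw -30.599999999999994
1 tool x yaw -159.2
rotvec [ -13.75  -25.5  -106.53] shift [ 0.3704  0.1262 -0.2135]
-1 tool x yaw 20.8
rotvec [-23.38  12.6   70.34] shift [ 0.37    0.1252 -0.2131]
```

```bash
python3 - <<'E'
from h import *
for n in("scene","top"):
    W=np.load(n+"W.npy"); 
    for x0 in(.45,.5,.55,.6,.65):
        m=(W[...,0]>x0)&(W[...,0]<x0+.05)&(W[...,1]>-.5)&(W[...,1]<-.08); print(n,x0,np.nanpercentile(W[m][:,2],98).round(3),end=' ; ')
E
```

```text
scene 0.45 0.099 ; scene 0.5 0.005 ; scene 0.55 0.101 ; scene 0.6 0.178 ; scene 0.65 0.219 ; top 0.45 0.069 ; top 0.5 0.013 ; top 0.55 0.095 ; top 0.6 0.174 ; top 0.65 0.221 ;
```

```bash
python3 -m handwheel '[[0,0,0,0,0,-0.04,45],[0,0,0,0,0,-0.08,45],[0,0,0,0,0,-0.12,45],[0,0,0,0.02,0,-0.16,45],[0,0,7,0.05,0,-0.19,45],[0,0,14,0.08,0,-0.22,45],[0,0,21,0.12,0,-0.23,45],[0,0,28,0.16,0,-0.24,45],[0,0,35,0.20,0,-0.24,45],[0,0,42,0.24,0.01,-0.24,45],[0,0,49,0.28,0.03,-0.24,45],[0,0,56,0.32,0.06,-0.24,45],[0,0,63,0.35,0.09,-0.24,45],[0,0,70,0.37,0.1,-0.23,45],[0,0,70,0.37,0.1,-0.23,45]]'
python3 - <<'E'
from capp import *
tc[0]=.0012
R=Rcap(-1); go(C+.12*n-R@tc,R); o=get_obs(); print(np.round(o["q"],2),o["grip_width"])
E
```

```text
time_s: 23.28
tool_pos: [0.5547, 0.0373, 0.2387]
eef_rot: [3.141, -0.002, 0.345]
ft_force: [0.2, -0.7, -1.4]
grip_width: 0.612
rotvec [-11.31  22.18   1.24] shift [0.0207 0.0117 0.0165]
[-0.07  0.39  1.43  0.    1.32  1.15] 0.6116639099780254
```

```bash
python3 -m handwheel '[[-3,6,0.3,0.005,0.003,0.004,45],[-6,12,0.6,0.01,0.006,0.008,45],[-9,18,0.9,0.016,0.01,0.012,45],[-11.3,22.2,1.2,0.0207,0.0117,0.0165,45],[-11.3,22.2,1.2,0.0207,0.0117,0.0165,45],[-11.3,22.2,1.2,0.0207,0.0117,0.0165,45],[-11.3,22.2,1.2,0.0207,0.0117,0.0165,45]]'
python3 - <<'E'
from capp import *
tc[0]=.0012
R=Rcap(-1)
wshot("w21")
for h in(.12,.07): go(C+h*n-R@tc,R)
E
```

```text
time_s: 23.87
tool_pos: [0.5773, 0.0299, 0.2227]
eef_rot: [2.938, -0.386, 0.368]
ft_force: [0.8, 0.5, -0.3]
grip_width: 0.614
t 23.87 pos [0.5773 0.0299 0.2227] rot [ 2.938  -0.3859  0.368 ] q [-0.07  0.24  1.78 -0.05  0.69  1.21] F [ 0.8  0.5 -0.3] g 0.614
rotvec [-0.1   0.08  0.27] shift [ 0.0015 -0.0033  0.0004]
rotvec [-0.1   0.08  0.27] shift [ 0.0016 -0.0032  0.0504]
```

View pics/w21.png

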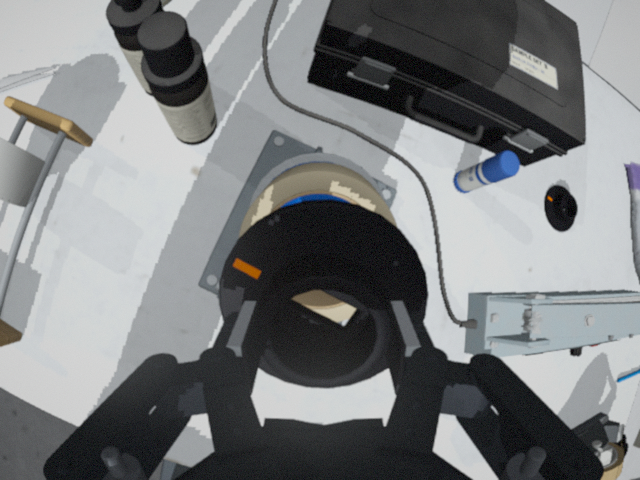

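```bash
python3 -m handwheel '[[0,0,0,0.0012,-0.0028,0.012,45],[0,0,0,0.0012,-0.0028,0.024,45],[0,0,0,0.0012,-0.0028,0.036,45],[0,0,0,0.0012,-0.0028,0.046,45],[0,0,0,0.0012,-0.0028,0.049,45],[0,0,0,0.0012,-0.0028,0.049,45],[0,0,0,0.0012,-0.0028,0.049,45]]'
python3 - <<'E'
from capp import *
tc[0]=.0012
R=Rcap(-1); o,p,d,W=wshot("w22"); report(tc)
go(C+.055*n-R@tc,R)
cv2.imwrite("pics/c22.png",cv2.resize(p[240:380,240:420,::-1],(770,600),interpolation=cv2.INTER_CUBIC))
E
```

```text
time_s: 24.5
tool_pos: [0.5973, 0.0302, 0.1766]
eef_rot: [2.938, -0.385, 0.368]
ft_force: [1.1, -0.2, -0.6]
grip_width: 0.614
t 24.5 pos [0.5973 0.0302 0.1766] rot [ 2.9383 -0.3852  0.3678] q [-0.06  0.33  1.79 -0.06  0.58  1.22] F [ 1.1 -0.2 -0.6] g 0.614
t 24.55 platen frame xyz [-0.0016, -0.0005, 0.0708] rotvec to target [-1.600e-01  3.000e-02 -6.342e+01] shift to seat [0.0017 0.0004 0.0708] F [-0.1  0.7 -1.5] F_tool [-0.4 -1.   1.3] g 0.61 q [-0.06  0.33  1.79 -0.06  0.58  1.22]
rotvec [-0.11  0.1   0.27] shift [0.0016 0.0003 0.0158]
```

View pics/c22.png

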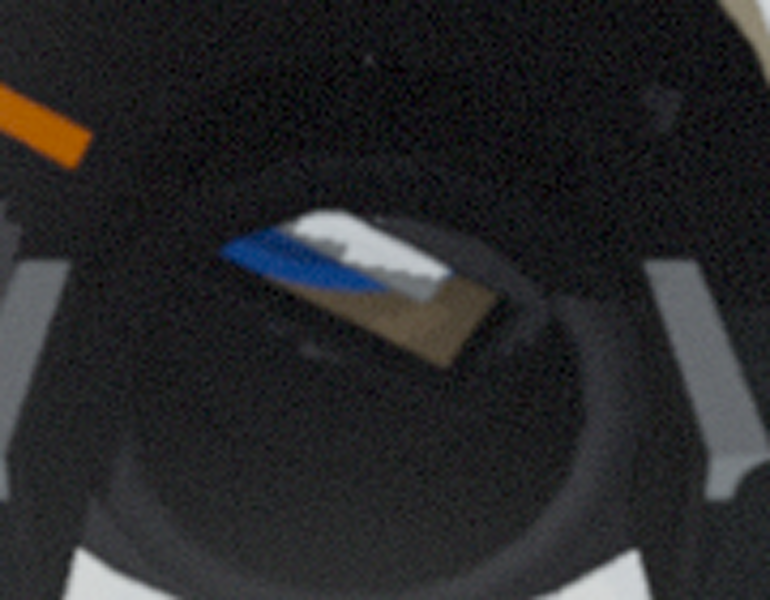

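```bash
python3 -m handwheel '[[0,0,0.2,0.0014,0.0003,0,45],[0,0,0.2,0.0014,0.0003,0.003,45],[0,0,0.2,0.0014,0.0003,0.006,45],[0,0,0.2,0.0014,0.0003,0.009,45],[0,0,0.2,0.0014,0.0003,0.011,45],[0,0,0.2,0.0014,0.0003,0.011,45],[0,0,0.2,0.0014,0.0003,0.011,45]]'
python3 - <<'E'
from capp import *
tc[0]=.0012
R=Rcap(-1); o,p,d,W=wshot("w23"); report(tc)
go(C+.055*n-R@tc,R)
cv2.imwrite("pics/c23.png",cv2.resize(p[240:380,240:420,::-1],(770,600),interpolation=cv2.INTER_CUBIC))
E
```

```text
time_s: 25.13
tool_pos: [0.6029, 0.03, 0.1668]
eef_rot: [2.94, -0.386, 0.364]
ft_force: [0.6, -0.7, -1.2]
grip_width: 0.616
t 25.13 pos [0.6029 0.03   0.1668] rot [ 2.9398 -0.3857  0.3642] q [-0.06  0.36  1.79 -0.06  0.56  1.23] F [ 0.6 -0.7 -1.2] g 0.616
t 25.18 platen frame xyz [-0.0007, -0.0001, 0.0594] rotvec to target [-1.900e-01  5.000e-02 -6.361e+01] shift to seat [0.0008 0.0004 0.0594] F [ 0.2  0.  -0.7] F_tool [-0.  -0.1  0.7] g 0.615 q [-0.06  0.35  1.79 -0.06  0.56  1.23]
rotvec [-0.13  0.13  0.08] shift [0.0006 0.0002 0.0044]
```

View pics/c23.png

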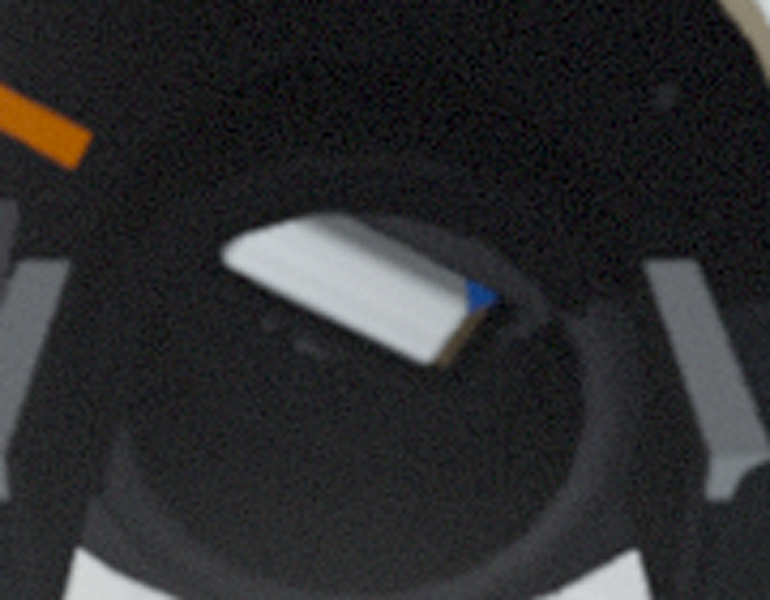

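```bash
python3 -m handwheel '[[0,0,0,0.0006,0.0002,0.002,45],[0,0,0,0.0006,0.0002,0.004,45],[0,0,0,0.0006,0.0002,0.006,45],[0,0,0,0.0006,0.0002,0.008,45],[0,0,0,0.0006,0.0002,0.010,45],[0,0,0,0.0006,0.0002,0.011,45],[0,0,0,0.0006,0.0002,0.011,45],[0,0,0,0.0006,0.0002,0.011,45]]' 80
python3 - <<'E'
from capp import *
tc[0]=.0012
R=Rcap(-1); o,p,d,W=wshot("w24"); report(tc)
cv2.imwrite("pics/c24.png",cv2.resize(p[180:400,180:460,::-1],(764,600),interpolation=cv2.INTER_CUBIC))
E
```

```text
time_s: 25.85
tool_pos: [0.6082, 0.0293, 0.1581]
eef_rot: [2.939, -0.387, 0.365]
ft_force: [-5.8, 0.2, 7.9]
grip_width: 0.605
t 25.85 pos [0.6082 0.0293 0.1581] rot [ 2.9391 -0.3869  0.3645] q [-0.06  0.38  1.79 -0.06  0.54  1.23] F [-5.8  0.2  7.9] g 0.605
t 25.9 platen frame xyz [0.0003, 0.0001, 0.0491] rotvec to target [-1.400e-01  1.000e-02 -6.361e+01] shift to seat [-0.0002  0.      0.0491] F [-6.2 -0.1  7.3] F_tool [-2.7 -0.2 -9.2] g 0.61 q [-0.06  0.37  1.79 -0.06  0.54  1.23]
```

View pics/c24.png

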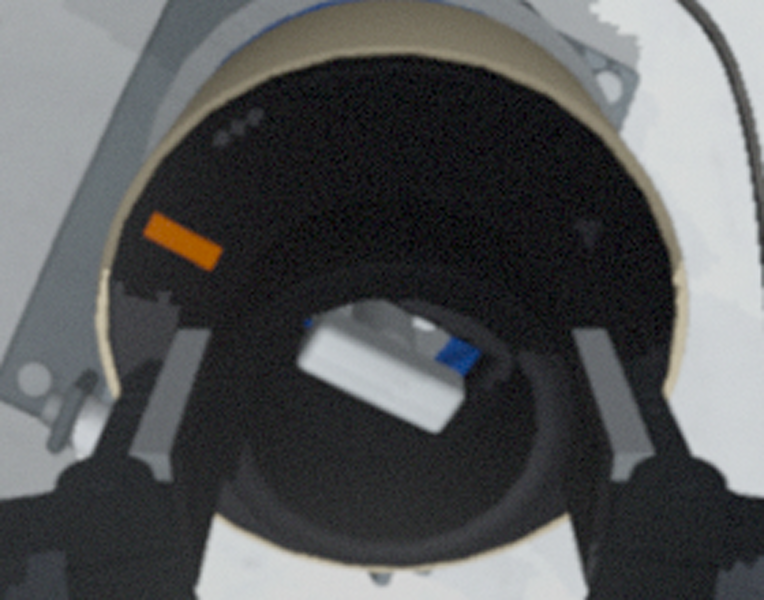

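```bash
python3 -m handwheel '[[0,0,0,0,0,0.0015,45],[0,0,0,0,0,0.003,45],[0,0,0,0,0,0.0035,45],[0,0,0,0,0,0.0035,45],[0,0,0,0,0,0.0035,45]]'
python3 - <<'E'
from capp import *
tc[0]=.0012
o,p,d,W=wshot("w25"); report(tc)
h=(W-C)@n; D=W-C-h[...,None]*n; a=D@xs; b=D@yu; r=np.hypot(a,b)
m=(r>.03)&(r<.046)&(h>.04)&(h<.075)&(np.sum(p,-1)<120); m[330:]=0
print("disc top h",m.sum(),np.median(h[m]).round(4),np.percentile(h[m],[10,90]).round(4))
k=(r<.02)&(h>.06)&(h<.072); print("head top h",np.median(h[k]).round(4),k.sum())
E
```

```text
time_s: 26.32
tool_pos: [0.6094, 0.0292, 0.1553]
eef_rot: [2.939, -0.387, 0.365]
ft_force: [-9.5, 1.3, 10.1]
grip_width: 0.606
t 26.32 pos [0.6094 0.0292 0.1553] rot [ 2.939  -0.387   0.3646] q [-0.06  0.38  1.79 -0.06  0.54  1.23] F [-9.5  1.3 10.1] g 0.606
t 26.37 platen frame xyz [0.0004, 0.0001, 0.0461] rotvec to target [-1.200e-01  1.000e-02 -6.361e+01] shift to seat [-0.0003 -0.      0.0461] F [-8.8  0.1 10.8] F_tool [ -3.5  -0.5 -13.5] g 0.605 q [-0.06  0.38  1.79 -0.06  0.54  1.23]
disc top h 8480 0.0533 [0.0526 0.0541]
head top h 0.0656 2526
```

```bash
python3 -m handwheel '[[0,0,-6,0,0,-0.0005,45],[0,0,-12,0,0,-0.001,45],[0,0,-18,0,0,-0.001,45],[0,0,-24,0,0,-0.001,45],[0,0,-30,0,0,-0.001,45],[0,0,-30,0,0,-0.001,45]]'
python3 - <<'E'
from capp import *
tc[0]=.0012
o,p,d,W=wshot("w26"); report(tc); print(o["wrist_torque"].round(2))
cv2.imwrite("pics/c26.png",cv2.resize(p[180:400,180:460,::-1],(764,600),interpolation=cv2.INTER_CUBIC))
E
```

```text
time_s: 26.87
tool_pos: [0.6098, 0.0293, 0.1568]
eef_rot: [2.771, -0.235, 0.898]
ft_force: [-6.2, 0.7, 10.4]
grip_width: 0.609
t 26.87 pos [0.6098 0.0293 0.1568] rot [ 2.7706 -0.2353  0.8981] q [-0.06  0.38  1.79 -0.06  0.54  0.7 ] F [-6.2  0.7 10.4] g 0.609
t 26.92 platen frame xyz [0.0009, 0.0007, 0.0472] rotvec to target [-2.000e-02 -7.000e-02 -3.349e+01] shift to seat [-0.0011 -0.0003  0.0472] F [-6.6  1.7 10.2] F_tool [ -0.3  -2.  -12.2] g 0.604 q [-0.06  0.38  1.79 -0.06  0.54  0.7 ]
[0.02 0.41 0.35]
```

View pics/c26.png

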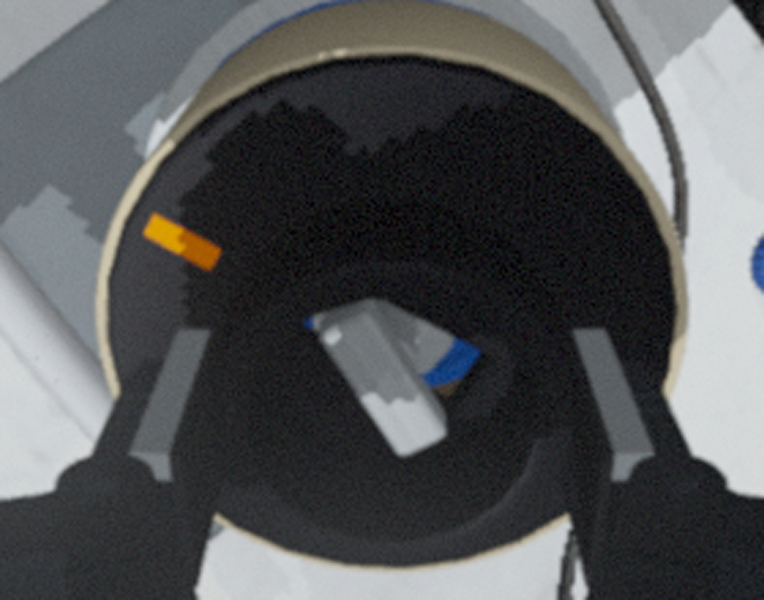

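```bash
python3 -m handwheel '[[0,0,-6,0,0,0,45],[0,0,-12,0,0,0,45],[0,0,-18,0,0,0,45],[0,0,-24,0,0,0,45],[0,0,-30,0,0,0,45],[0,0,-36,0,0,0,45],[0,0,-42,0,0,0,45],[0,0,-48,0,0,0,45],[0,0,-54,0,0,0,45],[0,0,-60,0,0,0,45],[0,0,-60,0,0,0,45]]'
python3 - <<'E'
from capp import *
o,p,d,W=wshot("w27"); report(tc)
cv2.imwrite("pics/c27.png",cv2.resize(p[180:400,180:460,::-1],(764,600),interpolation=cv2.INTER_CUBIC))
E
```

```text
time_s: 27.83
tool_pos: [0.6099, 0.0293, 0.1568]
eef_rot: [2.746, 0.19, 1.863]
ft_force: [-6.9, 1.8, 10.5]
grip_width: 0.607
t 27.83 pos [0.6099 0.0293 0.1568] rot [2.7461 0.19   1.8627] q [-0.06  0.38  1.79 -0.06  0.54 -0.35] F [-6.9  1.8 10.5] g 0.607
t 27.88 platen frame xyz [0.0, 0.0003, 0.0472] rotvec to target [ 0.03 -0.07 26.51] shift to seat [-0.0003 -0.0002  0.0472] F [-6.2  1.3 10.5] F_tool [  1.   -1.  -12.2] g 0.604 q [-0.06  0.38  1.79 -0.06  0.54 -0.34]
```

View pics/c27.png

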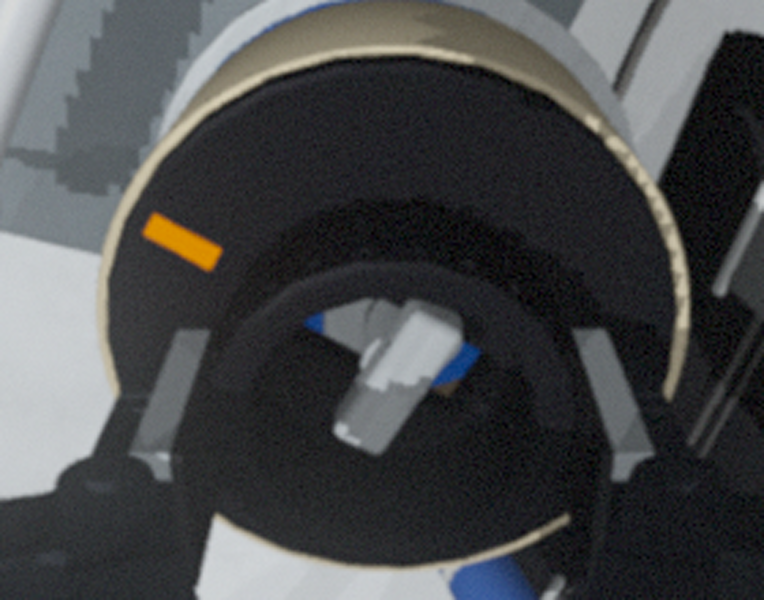

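```bash
python3 -m handwheel '[[0,0,0,0,0,-0.002,45],[0,0,0,0,0,-0.0035,45],[0,0,0,0,0,-0.0035,45],[0,0,0,0,0,-0.0035,70],[0,0,0,0,0,-0.0035,85],[0,0,0,0,0,-0.0035,85],[0,0,0,0,0,-0.02,85],[0,0,0,0,0,-0.05,85],[0,0,0,0,0,-0.09,85],[0,0,0,0,0,-0.13,85],[0,0,0,0,0,-0.13,85],[0,0,0,0,0,-0.13,85]]'
python3 - <<'E'
from capp import *
o,p,d,W=wshot("w28")
hsv=cv2.cvtColor(p,cv2.COLOR_RGB2HSV)
h=(W-C)@n; D=W-C-h[...,None]*n; a=D@xs; b=D@yu; r=np.hypot(a,b)
m=(r>.030)&(r<.046)&(h>.04)&(h<.075)&(np.sum(p,-1)<150); P=W[m]; c=P.mean(0); v=np.linalg.svd(P-c,full_matrices=False)[2][2]; v*=np.sign(v[2])
print("disc top h",np.median(h[m]).round(4),"tilt",np.degrees(np.arccos(v@n)).round(2))
og=(hsv[...,0]<18)&(hsv[...,1]>150)&(hsv[...,2]>90)&(r<.06); nl,lab,st,ce=cv2.connectedComponentsWithStats(og.astype(np.uint8)); k=sorted(range(1,nl),key=lambda i:-st[i,4])[:2]; M=whit(ce[k],o,C+.059*n,n)
ab=np.c_[(M-C)@xs,(M-C)@yu]; d_=ab[1]-ab[0]; print(st[k,4],"marks",ab.round(4),"mid",ab.mean(0).round(4),"angle to yu",np.degrees(np.arctan2(d_[0],d_[1])).round(1))
k=(r<.02)&(h>.06)&(h<.072); print("head top h",np.median(h[k]).round(4))
E
```

```text
time_s: 28.88
tool_pos: [0.5556, 0.0365, 0.2758]
eef_rot: [2.743, 0.189, 1.857]
ft_force: [-0.4, 0.2, -0.4]
grip_width: 0.853
t 28.88 pos [0.5556 0.0365 0.2758] rot [2.7431 0.1887 1.8573] q [-0.05  0.15  1.74 -0.05  0.81 -0.35] F [-0.4  0.2 -0.4] g 0.853
disc top h 0.058 tilt 0.09
[46 18] marks [[ 0.034  -0.0021]
 [-0.0353  0.0038]] mid [-0.0006  0.0008] angle to yu -85.2
head top h 0.0656
```

View pics/w28.png

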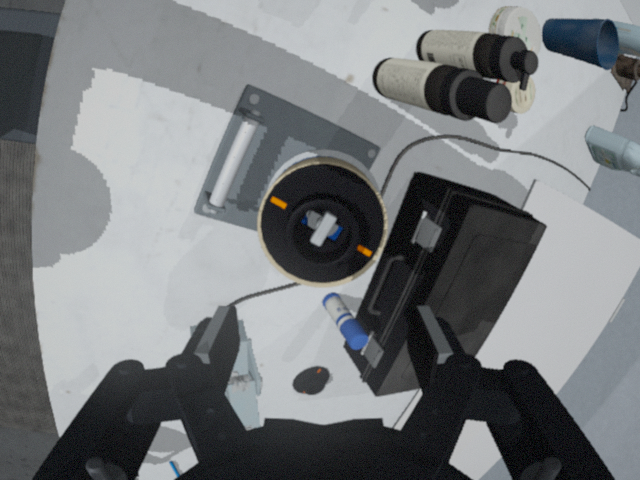

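```bash
python3 - <<'E'
from h import *
p,d=capture("scene"); a=np.load("scene0.npz")["p"]
cv2.imwrite("pics/s29.png",cv2.resize(p[120:360,120:440,::-1],(800,600)))
o=get_obs(); print(o["time_s"],np.round(o["joint_vel"],3)); close_job()
E
```

```text
28.9833 [-0.002  0.026  0.012 -0.002  0.001 -0.   ]
the job is handed in; nothing more can be done
```

View pics/s29.png

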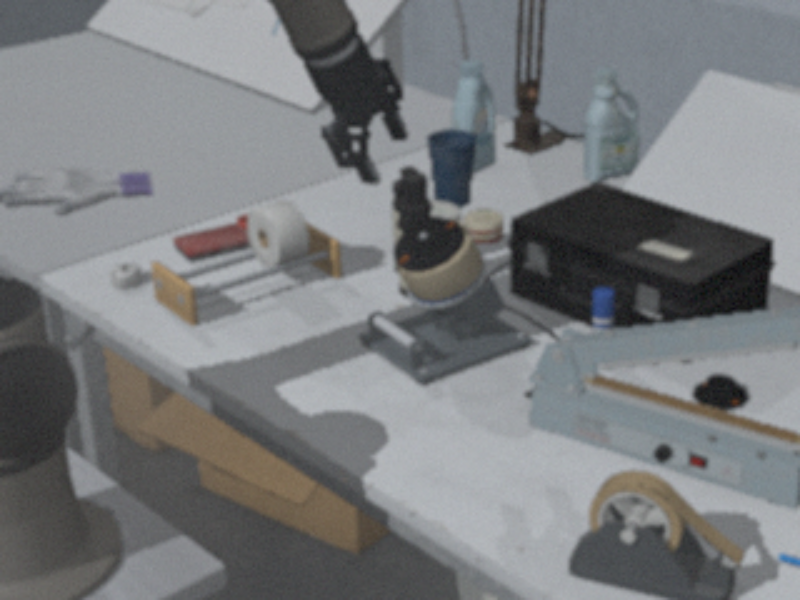

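I loaded the unwinder with the adapter, the tape roll (first laid flat, then taken by its wall) and the large clamp cap. I pressed the cap down, turned it about 90° and let go. I handed the job in at about 29 s with the gripper clear; the verdict is not reported.

**Last checks:**
- **Adapter:** seated flat and centred within 0.5 mm on the platen.
- **Roll:** about 2.5 mm off the axis and tilted 0.4°, with its top at 53.7 mm against a nominal 55 mm. That is within the limits.
- **Cap:** flat to 0.1°, about 1 mm off the axis, and its slot about 85° off the unwinder's y axis. After release the top of its disc was 58.0 mm from the rest position of the platen, which is right under the T-head. From that I infer the platen is held down about 4 mm; I did not measure it directly.
- **Bystanders:** in the last scene picture the white roll, counter, bottles and glue look where they were. I compared this by eye only.

**One disagreement:** while I was pressing the cap, the wrist force suggested the platen was about 6 mm down. The tool height and depth picture suggested nearer 8.6 mm. Either way the disc was below the head, and the turn went freely.

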